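# Build up the marking stack: twin bars, carrier plate, gear, bushing

### The job

Build the stack for marking on the dark base plate, from the bottom up: first pick up the two twin steel bars together in one grasp and set them down as a pair, still side by side, centred on the base plate and lengthwise along it; then lay the carrier plate flat on top, centred and lengthwise too, then the gear in the middle of the carrier plate with its hub up, and last stand the plain straight bushing centrally on the gear's hub. Let go of each part before fetching the next, and leave the flanged bushing and the two blanks where they are.

Things in the scene. Friction and masses are not known exactly. Their poses are not given: they have to be found in the camera images.
- base_plate: dark steel plate screwed to the bench, 120 x 80 x 10 mm, long side along its x, flush screws at the corners; fixed; origin at the centre of its underside, its flat top is 10 mm above that; the target of the stack. To its left stands the tall laser column (foot from x 0.38 to 0.70, y 0.10 to 0.37, its head carriage at z over 0.45 left of that), to the right, beyond y -0.45, the monitor: come round the front of the column
- bar_1: one of two twin steel bars (parallels), 76 long x 22 wide x 25 mm high, long side along its x; lies on the bench 4 mm from its twin and parallel to it, so the pair measures 76 x 48 mm, or 76 x 44 mm when pressed together, 0.2 kg each; origin under its centre, z up
- bar_2: the twin of bar_1, same size; at the start it lies beside bar_1, its centre 26 mm from bar_1's on bar_1's +y side; origin under its centre, z up
- carrier_plate: pale aluminium plate 80 x 56 x 14 mm with an engraved ring 52 mm across on top and small holes at the corners; long side along its x; lies flat on the bench, 0.17 kg; origin under its centre, z up
- gear: steel spur gear lying flat, hub up: teeth 51 mm across and 12 mm high, above them a hub 28 mm across whose top is 20 mm above the underside, 0.16 kg; origin under its centre, z up
- bushing: plain straight steel bushing, a tube 29 mm across and 34 mm high, standing, without a flange, 0.13 kg; origin under its centre, z up
- flanged_bushing: brass bushing with a flange at its foot, 33 mm across and 30 mm high, standing among the parts; not needed, leave it; origin under its centre, z up
- step_blank: steel turned blank, a 32 mm cylinder with a narrower stub on top, 34 mm high in all; not needed, leave it; origin under its centre, z up
- flanged_blank: steel turned blank with a wide flange at its foot, 42 mm across and 30 mm high; not needed, leave it; origin under its centre, z up
Not all that is in view belongs to the job. What is shaped like the bushing but blue or purple is not meant.

How it is judged (in metres and radians):
On the way, in this order (a step that is already met when the one before it is completed fails the run):
1. both bars are off the bench together, side by side (each over 30 mm up, centres within 30 mm) (height (world z) of each of bar_1, bar_2 above 0.03 m and distance between bar_1 and bar_2 below 0.03 m), for 0.2 s.
2. the bars lie released as a pair on the base plate (horizontal distance between each of bar_1, bar_2 and base_plate below 0.022 m and z of bar_1 in the frame of base_plate between 0.006 and 0.014 m and angle between the x axis of each of bar_1, bar_2 and the x axis of base_plate, either way round below 0.2 rad and angle between each of bar_1, bar_2's own z axis and vertical below 0.1 rad and z of bar_2 in the frame of base_plate between 0.006 and 0.014 m and horizontal distance between bar_1 and bar_2 below 0.03 m and contact force between the fingers and bar_1 below 0.5 N and linear speed of each of bar_1, bar_2 below 0.03 m/s and contact force between the fingers and bar_2 below 0.5 N), for 0.2 s.
3. the carrier plate lies released on the bars (horizontal distance between each of bar_1, bar_2 and base_plate below 0.022 m and z of bar_1 in the frame of base_plate between 0.006 and 0.014 m and angle between the x axis of each of bar_1, bar_2, carrier_plate and the x axis of base_plate, either way round below 0.2 rad and angle between each of bar_1, bar_2, carrier_plate's own z axis and vertical below 0.1 rad and z of bar_2 in the frame of base_plate between 0.006 and 0.014 m and horizontal distance between bar_1 and bar_2 below 0.03 m and horizontal distance between carrier_plate and base_plate below 0.015 m and z of carrier_plate in the frame of base_plate between 0.031 and 0.039 m and contact force between the fingers and carrier_plate below 0.5 N and linear speed of carrier_plate below 0.03 m/s), for 0.2 s.
4. the gear lies released on the carrier plate (horizontal distance between each of bar_1, bar_2 and base_plate below 0.022 m and z of bar_1 in the frame of base_plate between 0.006 and 0.014 m and angle between the x axis of each of bar_1, bar_2, carrier_plate and the x axis of base_plate, either way round below 0.2 rad and angle between each of bar_1, bar_2, carrier_plate, gear's own z axis and vertical below 0.1 rad and z of bar_2 in the frame of base_plate between 0.006 and 0.014 m and horizontal distance between bar_1 and bar_2 below 0.03 m and horizontal distance between carrier_plate and base_plate below 0.015 m and z of carrier_plate in the frame of base_plate between 0.031 and 0.039 m and horizontal distance between gear and carrier_plate below 0.012 m and z of gear in the frame of carrier_plate between 0.01 and 0.018 m and contact force between the fingers and gear below 0.5 N and linear speed of gear below 0.03 m/s), for 0.2 s.
5. the bushing stands released on the gear's hub (horizontal distance between each of bar_1, bar_2 and base_plate below 0.022 m and z of bar_1 in the frame of base_plate between 0.006 and 0.014 m and angle between the x axis of each of bar_1, bar_2, carrier_plate and the x axis of base_plate, either way round below 0.2 rad and angle between each of bar_1, bar_2, carrier_plate, gear, bushing's own z axis and vertical below 0.1 rad and z of bar_2 in the frame of base_plate between 0.006 and 0.014 m and horizontal distance between bar_1 and bar_2 below 0.03 m and horizontal distance between carrier_plate and base_plate below 0.015 m and z of carrier_plate in the frame of base_plate between 0.031 and 0.039 m and horizontal distance between gear and carrier_plate below 0.012 m and z of gear in the frame of carrier_plate between 0.01 and 0.018 m and horizontal distance between bushing and gear below 0.009 m and z of bushing in the frame of gear between 0.016 and 0.024 m and contact force between the fingers and bushing below 0.5 N and linear speed of bushing below 0.03 m/s), for 0.2 s.
At the end, for the whole second after the job is handed in: On the base plate: both bars (centres within 22 mm of its centre, 30 mm of each other), carrier plate (15 mm), both lengthwise within 0.2 rad; gear within 12 mm of the carrier centre, bushing within 9 mm of the gear centre; each at its height +-4 mm, level within 0.1 rad, released, at rest (all of step 5 and contact force between the fingers and bar_1 below 0.5 N and linear speed of each of bar_1, bar_2, carrier_plate, gear below 0.03 m/s and contact force between the fingers and bar_2 below 0.5 N and contact force between the fingers and carrier_plate below 0.5 N and contact force between the fingers and gear below 0.5 N); the robot touches nothing.
It fails at once if the brass flanged bushing is moved by over 20 mm (distance of flanged_bushing from where it was at the start of the episode above 0.02 m).
It fails at once if the stepped blank is moved by over 20 mm (distance of step_blank from where it was at the start of the episode above 0.02 m).
It fails at once if the wide flanged blank is moved by over 20 mm (distance of flanged_blank from where it was at the start of the episode above 0.02 m).
It also fails if it takes over 104 s, if anything falls off the work surface, if the arm or the gripper's body presses on something with over 40 N, if the wrist force passes 120 N, or if a joint passes its speed limit or range.

### The arm

A 6-joint arm with a two-finger parallel gripper is mounted at the origin on the work surface; the furniture and walls round the work are solid. World frame = base frame: x ahead of the robot, y to its left, z up, the work surface at z = 0. Lengths are in mm, angles in rad, forces in N, time in s.
With the tool pointing down it reaches from about 275 to 1000 mm from the base axis. Payload 8.4 kg.
Tool frame: the origin (TCP) lies at the very end of the fingers, on their centre line; the grasp point (between the pads) lies 19 mm behind it (r.pinch_z is the distance from the TCP to the grasp point, in mm); z points along the fingers, y is the direction in which the jaws open and shut (so a half turn about z gives the same grasp; the last joint's range is limited). The gripper opens to 85 mm and grips with 20 to 120 N. Pads are 22 mm wide; open, the fingers measure 114 mm over their backs; the gripper's body (76 mm by 85 mm) begins 54 mm behind the grasp point. The pads swing forward as they close: fully open they stand 13 mm farther back than shut.
Start: joints at [1.269, 0.353, 1.633, -0, 1.155, -0.002], TCP at [184.579, 597.125, 231.281] pointing down, gripper open.
Joint ranges: [-2.63, 2.63], [-0.92, 2.1], [0.06, 2.66], [-1.3, 4.44], [0, 2.69], [-3.02, 3.02]. Speed limits (rad/s): [2.22, 2.22, 2.79, 3.14, 3.14, 3.14].

### API

Orientations are given as [roll, pitch, yaw] about the fixed x, y, z axes, in that order (R = Rz(yaw) Ry(pitch) Rx(roll)).
In Python, from rig import r, optics gives the robot as it stands.
- The arm moves only by the shell command python3 -m creep 'ROWS' [FORCE]. ROWS is JSON, a list of rows, each an object with "dp": the shift along the tool's x, y, z in mm, a list of three; "angular": the turn, a rotation vector about the tool's x, y, z in rad, a list of three; "fingers": the finger opening in mm, from 0 to 85.4. In form: [{"dp": [dx, dy, dz], "angular": [wx, wy, wz], "fingers": fingers}, ...]. A call has 1 to 5 rows; each row is the pose to reach, as a shift and turn from the pose commanded when the call began, along the tool's axes at that moment; what a row does not reach only later rows make up. A row lasts 1/12 s, in which the tool goes at most 41.7 mm and 7.16 degrees, less where a joint would pass 70% of its speed; a pose out of reach is approached as far as the arm can. A call with a gripper value outside its range is refused whole. The fingers move at their own pace and stop on an object; FORCE is the grip in N (left out, the last holds). Time passes only in rows, so rows that repeat a pose let the fingers close. It gives the time, the measured TCP pose, the force and the opening at its end, in the units of the state.
- r.sense(): the state, without advancing time (a new reading comes with each control period).
- optics.grab_frame(name): name is "scene" or "top" or "wrist"; returns the picture (384x512x3 uint8, blue, green, red); there is no depth.
- optics.camera_params(name): a dict with "fx", "fy", "cx", "cy" (pixels), "eye" and "rotation" of the camera in the world; the wrist camera has in their place "T_tool_cam" (4x4, takes a point from camera to tool coordinates, whose origin is the TCP and whose axes are the flange's). Camera axes: x right, y up, looking along -z (the intrinsics and any distortion apply to the point x, -y, -z); pixel columns grow to the right and rows downward; lengths in mm; the calibration is good to about 2 mm. A picture is of the moment at which its call begins: read the wrist's pose just before it. camera_params takes no time and is no camera call.
- r.sign_off(): hands the job in, once; it reports no verdict.
The state is a dict: "clock": time; "qpos": joint angles; "qvel": joint speeds; "joint_efforts": joint torques, N m; "eef_pos": TCP position; "tcp_rot": TCP orientation; "contact_force": force on the tool from outside, world axes, zero at the start; "wrist_torque": the same for the moment, N m; "opening": opening from 0.0 (shut) to 1.0 (fully open).
Only numpy, scipy, OpenCV 4.12 (cv2) and the standard library are available. Lean on these libraries where they do the work, as an engineer would, in place of code of your own. Each camera call takes 0.05 s, during which the arm holds its last target.

## Working session

There is one attempt and no reset: what is moved stays moved. The work goes in short steps, Python scripts to look and compute and a shell command to move; the robot and the scene stay as the last step left them, time stands still between calls to the robot, and variables do not carry over. Pictures are saved under pics/ and viewed, and the job is handed in when it is done.

```bash
ls; mkdir -p pics; python3 - <<'E'
from rig import r, optics
import cv2
print(r.sense()); print(r.pinch_z)
for n in ["scene","top"]:
    p=optics.camera_params(n); print(n,p)
    cv2.imwrite(f"pics/{n}0.png",optics.grab_frame(n))
print(optics.camera_params("wrist"))
E
```

```text
pics
{'clock': 0.0, 'qpos': array([ 1.26859286e+00,  3.53642705e-01,  1.63413929e+00, -3.50642608e-05,
        1.15520020e+00, -2.37720777e-03]), 'qvel': array([-1.02020445e-03,  3.39231356e-04, -2.37032648e-04,  1.98236848e-03,
        5.26175899e-04, -6.10518696e-05]), 'joint_efforts': array([-2.04978896e-03, -6.05238390e+01, -3.42066658e+01, -1.93101587e-04,
        9.30500304e-03,  7.08375055e-06]), 'eef_pos': array([184.4507107 , 596.66103869, 230.56287367]), 'tcp_rot': array([-3.14020303e+00,  2.87564131e-05,  2.84178060e+00]), 'contact_force': array([ 0.05357746,  0.41531755, -0.08732961]), 'wrist_torque': array([ 0.00730103, -0.00764754,  0.04636682]), 'opening': 1.0007736963822258}
18.700000000000003
scene {'fx': 473.4867627694135, 'fy': 473.4867627694135, 'cx': 260.37752100902946, 'cy': 188.7563459094725, 'eye': array([912.0451409 , 383.64178106, 586.9755172 ]), 'rotation': array([ 0.87286188, -0.01634281,  2.61240008])}
top {'fx': 356.3976225623962, 'fy': 356.3976225623962, 'cx': 252.88568863369414, 'cy': 192.200398315594, 'eye': array([ 441.93411592, -174.99546572,  875.80941945]), 'rotation': array([ 0.18229106, -0.00185044, -1.59686974])}
{'fx': 297.37819405992815, 'fy': 297.37819405992815, 'cx': 254.99314304160143, 'cy': 191.28943734539362, 'T_tool_cam': array([[-1.34233684e-03,  9.54714453e-01,  2.97520607e-01,
         7.55943225e+01],
       [ 9.99999096e-01,  1.25949592e-03,  4.70141118e-04,
         8.84890170e-01],
       [ 7.41245305e-05,  2.97520969e-01, -9.54715281e-01,
        -1.41802871e+02],
       [ 0.00000000e+00,  0.00000000e+00,  0.00000000e+00,
         1.00000000e+00]])}
```

View pics/scene0.png

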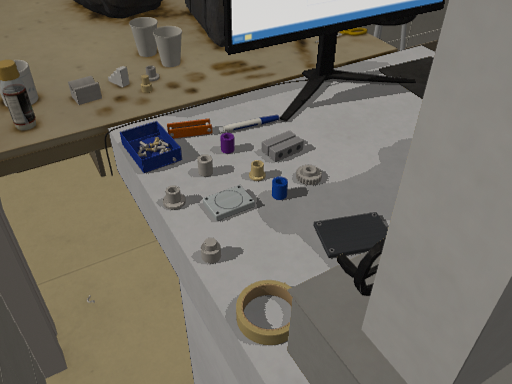

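View pics/top0.png

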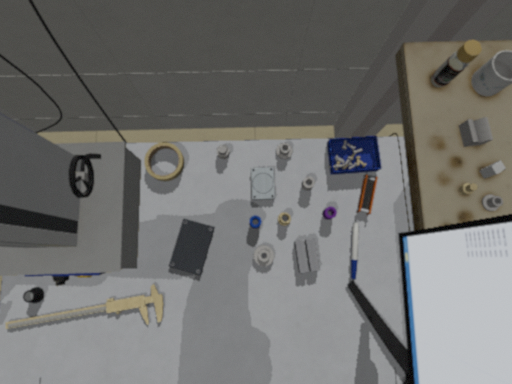

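```bash
cat > h.py <<'E'
from rig import r, optics
import numpy as np, cv2
from scipy.spatial.transform import Rotation as R
def cam(n,s=None):
    p=optics.camera_params(n)
    if n=="wrist":
        s=s or r.sense()
        T=np.array(p["T_tool_cam"]); Rt=R.from_euler("xyz",s["tcp_rot"]).as_matrix()
        Rc=Rt@T[:3,:3]; e=Rt@T[:3,3]+s["eef_pos"]
    else:
        Rc=R.from_euler("xyz",p["rotation"]).as_matrix(); e=np.array(p["eye"])
    return p,Rc,e
def bp(c,u,v,z):
    p,Rc,e=c
    d=Rc@np.array([(u-p["cx"])/p["fx"],-(v-p["cy"])/p["fy"],-1])
    return e+d*(z-e[2])/d[2]
def pj(c,P):
    p,Rc,e=c
    q=(np.atleast_2d(P)-e)@Rc
    return np.c_[p["cx"]+p["fx"]*q[:,0]/-q[:,2], p["cy"]-p["fy"]*q[:,1]/-q[:,2]]
E
python3 - <<'E'
from h import *
a=cv2.imread("pics/top0.png"); 
cv2.imwrite("pics/top0a.png",cv2.resize(a[130:290,160:360],None,fx=4,fy=4,interpolation=cv2.INTER_CUBIC)[:600])
b=cv2.imread("pics/scene0.png")
cv2.imwrite("pics/scene0a.png",cv2.resize(b[125:265,150:350],None,fx=4,fy=4,interpolation=cv2.INTER_CUBIC))
t=cam("top"); s=cam("scene")
print(optics.camera_params("top").keys())
for nm,(u,v),(a,b),z in [("bush",(307,183),(205,166),17),("gear",(263,256),(308,175),15),("bars",(306,255),(283,146),25),("base",(192,248),(354,233),10),("carr",(263,183),(229,202),14),("brass",(285,218),(257,171),15),("fb",(285,150),(174,197),15),("sb",(223,152),(210,251),15)]:
    print(nm,bp(t,u,v,z).round(0),bp(s,a,b,z).round(0))
E
```

```text
dict_keys(['fx', 'fy', 'cx', 'cy', 'eye', 'rotation'])
bush [ 620. -315.   17.] [ 621. -312.   17.]
gear [ 446. -201.   15.] [ 457. -191.   15.]
bars [ 445. -302.   25.] [ 455. -286.   25.]
base [469. -31.  10.] [476. -25.  10.]
carr [ 623. -206.   14.] [ 628. -197.   14.]
brass [ 535. -257.   15.] [ 538. -251.   15.]
fb [ 706. -264.   15.] [ 710. -257.   15.]
sb [ 705. -108.   15.] [ 710. -105.   15.]
```

View pics/top0a.png

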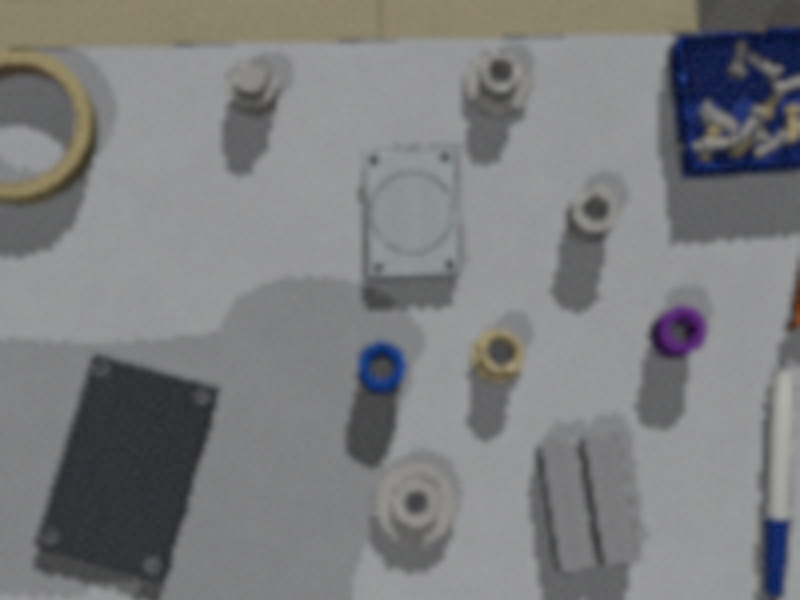

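View pics/scene0a.png

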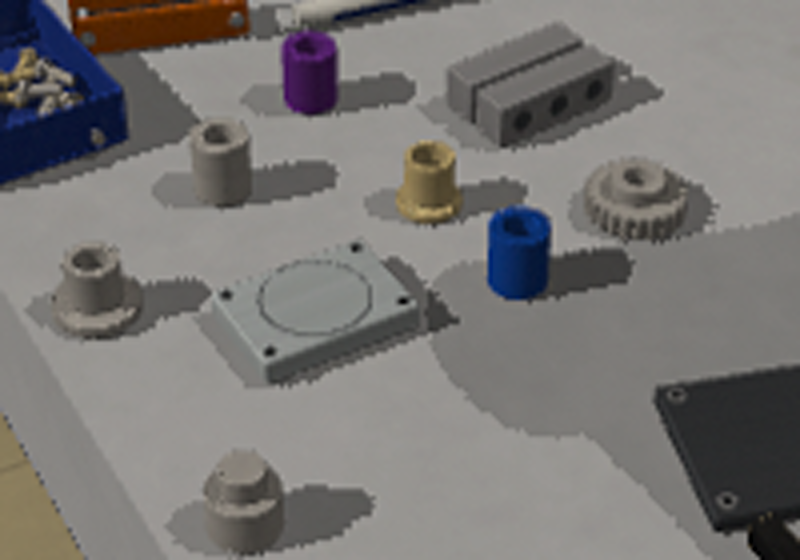

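```bash
python3 - <<'E'
from h import *
t=cam("top"); s=cam("scene")
def T(x,y,z): return bp(t,160+(x+.5)/4-.5,130+(y+.5)/4-.5,z)[:2]
def S(x,y,z): return bp(s,150+(x+.5)/4-.5,125+(y+.5)/4-.5,z)[:2]
def show(n,L):
    L=np.array(L); print(n,"c",L.mean(0).round(1),"sides",np.linalg.norm(L-np.roll(L,-1,0),axis=1).round(1),"ang",[round(float(np.arctan2(*(L[(i+1)%4]-L[i])[::-1])),3) for i in range(4)])
show("baseT",[T(*p,10) for p in [(98,357),(217,388),(158,580),(38,545)]])
show("carrT",[T(*p,14) for p in [(362,145),(457,146),(458,274),(367,275)]])
show("barsT",[T(*p,25) for p in [(541,447),(617,430),(638,560),(560,572)]])
show("barsS",[S(*p,25) for p in [(447,72),(570,24),(614,64),(490,110)]])
show("carrS",[S(*p,14) for p in [(215,295),(360,243),(418,310),(268,372)]])
print("bush",T(595,207,34),S(221,133,34)); print("gear",T(416,502,20),S(636,178,20))
E
```

```text
baseT c [473.3 -30.2] sides [ 75.2 118.2  74.7 116.5] ang [-1.85, 2.835, 1.269, -0.302]
carrT c [ 625.8 -204.8] sides [59.2 80.9 55.8 82.2] ang [-1.607, 3.112, 1.556, 0.013]
barsT c [ 445.1 -303.6] sides [46.4 76.1 46.2 72.9] ang [-1.38, -3.037, 1.693, 0.105]
barsS c [ 447.2 -301.4] sides [81.9 43.4 78.9 40. ] ang [-3.053, 1.553, 0.048, -1.523]
carrS c [ 626.6 -200.8] sides [75.8 55.  77.7 57.9] ang [-3.135, 1.576, 0.043, -1.598]
bush [ 620.15473018 -315.31124358] [ 618.92003785 -315.67242823]
gear [ 447.67732716 -202.13552606] [ 449.61327583 -200.80709898]
```

```bash
python3 -m creep '[{"dp":[0,-40,-5],"angular":[0,0,0],"fingers":85},{"dp":[0,-80,-10],"angular":[0,0,0],"fingers":85},{"dp":[0,-120,-15],"angular":[0,0,0],"fingers":85},{"dp":[0,-160,-20],"angular":[0,0,0],"fingers":85},{"dp":[0,-200,-20],"angular":[0,0,0],"fingers":85}]' 60
cat >> h.py <<'E'
def tool(dest,dyaw=0,s=None):
    "world dest (mm) -> dp in tool axes now; assumes tool ~down uses full rotation"
    s=s or r.sense(); Rt=R.from_euler("xyz",s["tcp_rot"]).as_matrix()
    return (Rt.T@(np.array(dest)-s["eef_pos"])).round(1)
def st():
    s=r.sense(); print("t",round(s["clock"],2),"p",s["eef_pos"].round(1),"rpy",s["tcp_rot"].round(3),"q",s["qpos"].round(2),"F",s["contact_force"].round(1),"op",round(s["opening"]*85.4,1))
E
```

```text
clock: 0.52
eef_pos: [125.0, 404.4, 251.4]
tcp_rot: [3.141, 0.0, 2.842]
contact_force: [-0.4, 0.2, 1.3]
opening: 0.994
```

```bash
python3 -m creep '[{"dp":[0,-40,0],"angular":[0,0,0],"fingers":85},{"dp":[0,-80,0],"angular":[0,0,0],"fingers":85},{"dp":[0,-103,0],"angular":[0,0,0.03],"fingers":85},{"dp":[-38,-105,0],"angular":[0,0,0.12],"fingers":85},{"dp":[-76,-112,0],"angular":[0,0,0.24],"fingers":85}]'
python3 -c "
from h import *
st()"
```

```text
clock: 0.93
eef_pos: [164.0, 276.4, 251.6]
tcp_rot: [3.14, -0.0, 2.605]
contact_force: [0.3, 1.5, 0.7]
opening: 0.994
t 0.93 p [164.  276.4 251.6] rpy [ 3.14  -0.     2.605] q [ 1.03 -0.19  2.18  0.    1.14 -0.  ] F [0.3 1.5 0.7] op 84.9
```

```bash
for i in 1 2; do python3 -m creep '[{"dp":[-38,-2,0],"angular":[0,0,0.12],"fingers":85},{"dp":[-76,-9,0],"angular":[0,0,0.24],"fingers":85},{"dp":[-113,-20,0],"angular":[0,0,0.36],"fingers":85},{"dp":[-148,-36,0],"angular":[0,0,0.48],"fingers":85},{"dp":[-181,-56,0],"angular":[0,0,0.6],"fingers":85}]'; done
python3 -c "
from h import *
st(); print(tool([415,-300,230]))"
```

```text
clock: 1.35
eef_pos: [292.7, 134.1, 251.5]
tcp_rot: [3.141, 0.0, 1.996]
contact_force: [0.5, 0.5, -0.0]
opening: 0.998
clock: 1.77
eef_pos: [316.4, -54.2, 251.4]
tcp_rot: [3.141, 0.0, 1.396]
contact_force: [1.5, -0.6, 0.5]
opening: 0.995
t 1.77 p [316.4 -54.2 251.4] rpy [3.141 0.    1.396] q [-0.17 -0.19  2.18 -0.    1.14  0.  ] F [ 1.5 -0.6  0.5] op 85.0
[-224.8  139.9   21.5]
```

```bash
python3 -m creep '[{"dp":[-35,15,0],"angular":[0,0,0.12],"fingers":85},{"dp":[-70,37,0],"angular":[0,0,0.24],"fingers":85},{"dp":[-105,60,0],"angular":[0,0,0.36],"fingers":85},{"dp":[-140,82,0],"angular":[0,0,0.48],"fingers":85},{"dp":[-175,104,0],"angular":[0,0,0.6],"fingers":85}]'
python3 -c "
from h import *
st(); print(tool([415,-300,230]))"
```

```text
clock: 2.18
eef_pos: [389.3, -244.6, 251.1]
tcp_rot: [-3.142, -0.0, 0.795]
contact_force: [0.7, 0.6, 0.7]
opening: 0.992
t 2.18 p [ 389.3 -244.6  251.1] rpy [-3.142 -0.     0.795] q [-0.56  0.07  1.95  0.    1.12  0.21] F [0.7 0.6 0.7] op 84.7
[-21.6  57.1  21.1]
```

```bash
python3 -m creep '[{"dp":[-7,19,5],"angular":[0,0,0.12],"fingers":85},{"dp":[-14,38,10],"angular":[0,0,0.24],"fingers":85},{"dp":[-21.6,57,15],"angular":[0,0,0.36],"fingers":85},{"dp":[-21.6,57,21],"angular":[0,0,0.48],"fingers":85},{"dp":[-21.6,57,21],"angular":[0,0,0.6],"fingers":85}]'
python3 -m creep '[{"dp":[0,0,0],"angular":[0,0,0.095],"fingers":85},{"dp":[0,0,0],"angular":[0,0,0.095],"fingers":85},{"dp":[0,0,0],"angular":[0,0,0.095],"fingers":85}]'
python3 - <<'E'
from h import *
import pickle
s=r.sense();im=optics.grab_frame("wrist");cv2.imwrite("pics/w1.png",im);pickle.dump(s,open("w1.pkl","wb"));st()
E
```

```text
clock: 2.6
eef_pos: [414.9, -298.1, 228.6]
tcp_rot: [-3.14, 0.002, 0.195]
contact_force: [0.4, 0.4, 0.0]
opening: 0.996
clock: 2.85
eef_pos: [415.1, -297.4, 230.1]
tcp_rot: [-3.141, 0.0, 0.11]
contact_force: [0.4, -0.7, -1.1]
opening: 0.993
t 2.9 p [ 415.2 -297.4  230.2] rpy [-3.141  0.     0.11 ] q [-0.62  0.18  1.88 -0.    1.09  0.84] F [ 0.3  0.1 -0.8] op 84.9
```

View pics/w1.png

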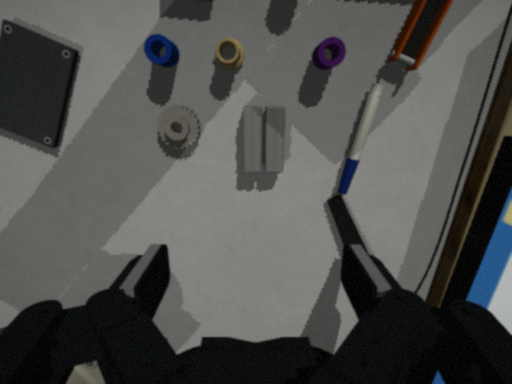

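```bash
python3 - <<'E'
from h import *
a=cv2.imread("pics/w1.png")
cv2.imwrite("pics/w1a.png",cv2.resize(a[90:185,145:300],None,fx=5,fy=5,interpolation=cv2.INTER_CUBIC))
E
```

```text
(no output)
```

View pics/w1a.png

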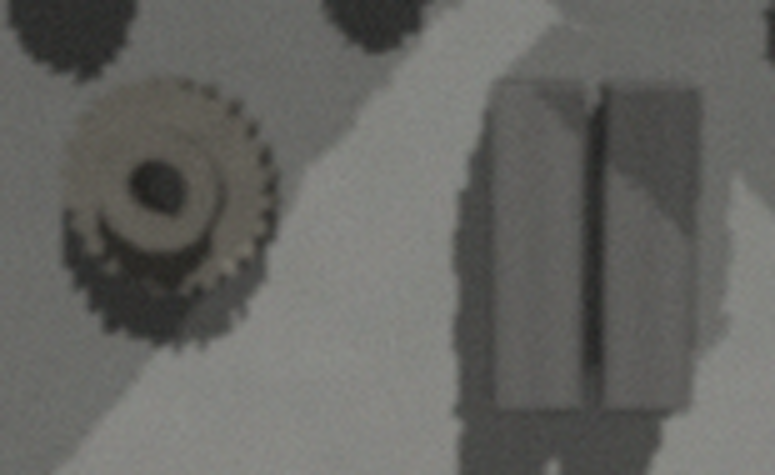

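```bash
python3 - <<'E'
from h import *
import pickle
c=cam("wrist",pickle.load(open("w1.pkl","rb")))
def T(x,y,z): return bp(c,145+(x+.5)/5-.5,90+(y+.5)/5-.5,z)[:2]
for top in (82,92):
    L=np.array([T(*p,25) for p in [(491,top),(702,top),(692,409),(496,409)]])
    print("c",L.mean(0).round(1),"sides",np.linalg.norm(L-np.roll(L,-1,0),axis=1).round(1),"ang",[round(float(np.arctan2(*(L[(i+1)%4]-L[i])[::-1])),3) for i in range(4)])
L=np.array([T(593,100,25),T(593,400,25)]);print(L, np.arctan2(*(L[0]-L[1])[::-1]))
print(T(161,192,20),T(158,186,20))
E
```

```text
c [ 447.1 -303.2] sides [47.3 75.3 46.9 75.3] ang [-1.462, -3.035, 1.679, 0.112]
c [ 446.  -303.3] sides [47.4 73.1 46.9 73.1] ang [-1.462, -3.036, 1.679, 0.113]
[[ 480.50685475 -298.73118949]
 [ 411.81904786 -306.78652192]] 0.11674131656369624
[ 448.97801944 -201.45500708] [ 450.2745987  -200.72090657]
```

```bash
python3 -c "
from h import *
print(tool([447,-303,40]))"
```

```text
[ 31.    9.1 190.2]
```

```bash
python3 -m creep '[{"dp":[15,4,36],"angular":[0,0,0],"fingers":85},{"dp":[31,9,74],"angular":[0,0,0],"fingers":85},{"dp":[31,9,114],"angular":[0,0,0],"fingers":85},{"dp":[31,9,150],"angular":[0,0,0],"fingers":85},{"dp":[31,9,180],"angular":[0,0,0],"fingers":85}]'
python3 -m creep '[{"dp":[0,0,10],"angular":[0,0,0],"fingers":85},{"dp":[0,0,10],"angular":[0,0,0],"fingers":85}]'
python3 - <<'E'
from h import *
st()
im=optics.grab_frame("wrist");cv2.imwrite("pics/w2.png",im)
print(tool([447,-303,1]))
E
```

```text
clock: 3.32
eef_pos: [446.6, -302.5, 48.0]
tcp_rot: [-3.141, 0.001, 0.11]
contact_force: [-0.2, -0.4, 0.4]
opening: 0.998
clock: 3.48
eef_pos: [445.6, -302.0, 38.1]
tcp_rot: [-3.138, 0.004, 0.109]
contact_force: [-0.9, 0.8, 0.0]
opening: 0.995
t 3.48 p [ 445.6 -302.    38.1] rpy [-3.138  0.004  0.109] q [-0.6   0.49  1.95  0.    0.71  0.86] F [-0.9  0.8  0. ] op 84.9
[ 0.2  0.2 39. ]
```

View pics/w2.png

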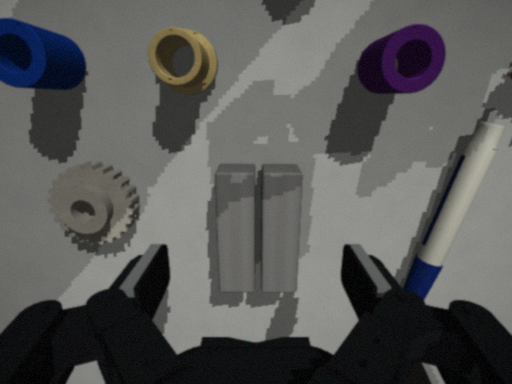

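```bash
python3 -m creep '[{"dp":[1,1,18],"angular":[0,0,0],"fingers":85},{"dp":[1,1,31],"angular":[0,0,0],"fingers":85},{"dp":[1,1,37],"angular":[0,0,0],"fingers":85},{"dp":[1,1,37],"angular":[0,0,0],"fingers":70},{"dp":[1,1,37],"angular":[0,0,0],"fingers":58}]' 60
python3 -m creep '[{"dp":[0,0,0],"angular":[0,0,0],"fingers":30},{"dp":[0,0,0],"angular":[0,0,0],"fingers":30},{"dp":[0,0,0],"angular":[0,0,0],"fingers":30},{"dp":[0,0,0],"angular":[0,0,0],"fingers":30},{"dp":[0,0,0],"angular":[0,0,0],"fingers":30}]' 60
python3 -c "
from h import *
st()"
```

```text
clock: 3.95
eef_pos: [448.9, -304.5, 4.7]
tcp_rot: [3.14, -0.001, 0.107]
contact_force: [-0.4, -0.6, -0.1]
opening: 0.747
clock: 4.37
eef_pos: [449.0, -304.5, 4.9]
tcp_rot: [3.14, -0.001, 0.107]
contact_force: [-0.9, 1.3, 9.0]
opening: 0.504
t 4.37 p [ 449.  -304.5    4.9] rpy [ 3.14e+00 -1.00e-03  1.07e-01] q [-0.6   0.55  1.96  0.    0.64  0.87] F [-0.9  1.3  9. ] op 43.1
```

```bash
python3 -m creep '[{"dp":[0,0,-8],"angular":[0,0,0],"fingers":30},{"dp":[0,0,-25],"angular":[0,0,0],"fingers":30},{"dp":[0,0,-50],"angular":[0,0,0],"fingers":30},{"dp":[0,0,-80],"angular":[0,0,0],"fingers":30},{"dp":[0,0,-110],"angular":[0,0,0],"fingers":30}]' 80
python3 -m creep '[{"dp":[0,0,-20],"angular":[0,0,0],"fingers":30},{"dp":[0,0,-20],"angular":[0,0,0],"fingers":30},{"dp":[0,0,-20],"angular":[0,0,0],"fingers":30}]' 80
python3 - <<'E'
from h import *
st()
im=optics.grab_frame("wrist");cv2.imwrite("pics/w3.png",im)
print(tool([473-30,-31,120]))
E
```

```text
clock: 4.78
eef_pos: [447.4, -303.5, 114.6]
tcp_rot: [-3.141, 0.001, 0.107]
contact_force: [-0.3, -0.5, -4.2]
opening: 0.493
clock: 5.03
eef_pos: [448.6, -304.3, 134.4]
tcp_rot: [3.14, -0.002, 0.107]
contact_force: [-0.6, -0.2, -4.6]
opening: 0.491
t 5.03 p [ 448.6 -304.3  134.4] rpy [ 3.14e+00 -2.00e-03  1.07e-01] q [-0.6   0.34  1.9  -0.    0.9   0.87] F [-0.6 -0.2 -4.6] op 42.0
[  24.4 -271.7   13. ]
```

View pics/w3.png

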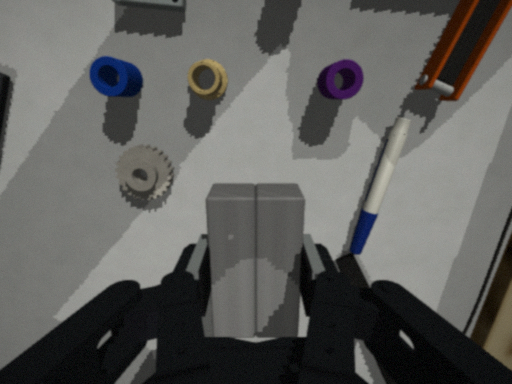

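```bash
python3 -c "
from h import *
print(tool([435,-22,150]))"
python3 -m creep '[{"dp":[0,-35,0],"angular":[0,0,0.06],"fingers":30},{"dp":[0,-72,0],"angular":[0,0,0.14],"fingers":30},{"dp":[0,-110,0],"angular":[0,0,0.22],"fingers":30},{"dp":[5,-150,0],"angular":[0,0,0.3],"fingers":30},{"dp":[10,-190,-5],"angular":[0,0,0.37],"fingers":30}]' 80
python3 -c "
from h import *
st(); print(tool([435,-22,150]))"
```

```text
[  17.4 -281.5  -17. ]
clock: 5.5
eef_pos: [435.2, -112.1, 135.9]
tcp_rot: [3.142, 0.005, -0.268]
contact_force: [0.6, 0.3, -4.0]
opening: 0.499
t 5.5 p [ 435.2 -112.1  135.9] rpy [ 3.142  0.005 -0.268] q [-0.26  0.21  2.08  0.    0.85  1.58] F [ 0.6  0.3 -4. ] op 42.6
[-24.2 -86.8 -14. ]
```

```bash
python3 -m creep '[{"dp":[-9,-30,-4],"angular":[0,0,0.02],"fingers":30},{"dp":[-18,-60,-10],"angular":[0,0,0.035],"fingers":30},{"dp":[-24,-80,-14],"angular":[0,0,0.035],"fingers":30},{"dp":[-24,-87,-14],"angular":[0,0,0.035],"fingers":30},{"dp":[-24,-87,-14],"angular":[0,0,0.035],"fingers":30}]' 80
python3 - <<'E'
from h import *
import pickle
s=r.sense();im=optics.grab_frame("wrist");cv2.imwrite("pics/w4.png",im);pickle.dump(s,open("w4.pkl","wb"));st()
E
```

```text
clock: 5.92
eef_pos: [436.7, -22.5, 151.1]
tcp_rot: [3.141, 0.002, -0.296]
contact_force: [-0.0, -0.5, -4.5]
opening: 0.496
t 5.97 p [436.7 -23.5 151.2] rpy [ 3.141e+00  2.000e-03 -2.960e-01] q [-0.06  0.17  2.1  -0.    0.88  1.81] F [-0.2 -0.2 -3.2] op 41.9
```

View pics/w4.png

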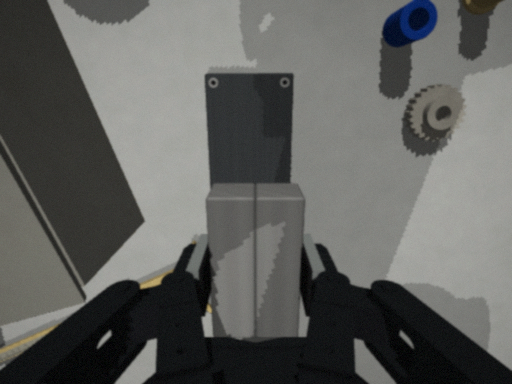

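```bash
python3 - <<'E'
from h import *
import pickle
a=cv2.imread("pics/w4.png")
cv2.imwrite("pics/w4a.png",cv2.resize(cv2.convertScaleAbs(a[60:200,190:310],alpha=1.6),None,fx=4,fy=4,interpolation=cv2.INTER_CUBIC))
E
```

```text
(no output)
```

View pics/w4a.png

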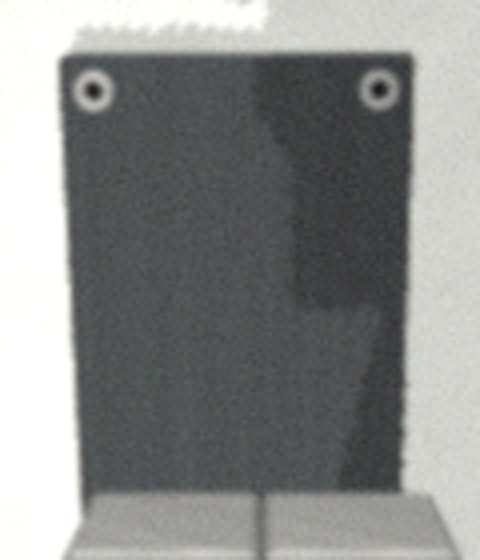

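```bash
python3 - <<'E'
from h import *
import pickle
s=pickle.load(open("w4.pkl","rb"));c=cam("wrist",s)
def T(x,y,z): return bp(c,190+(x+.5)/4-.5,60+(y+.5)/4-.5,z)[:2]
a,b,d,e=[T(*p,10) for p in [(62,56),(413,56),(402,490),(85,490)]]
print(np.linalg.norm(a-b),np.linalg.norm(d-e)); 
ax=(a+b)/2-(d+e)/2; print("axis",np.arctan2(ax[1],ax[0]), np.arctan2(*(a-b)[::-1])-np.pi/2)
u=ax/np.linalg.norm(ax); cen=(a+b)/2-60*u; print("centre",cen)
s1,s2=T(94,91,10),T(379,91,10); print("screws",s1,s2,np.linalg.norm(s1-s2))
# bars: top far edge
zt=s["eef_pos"][2]+20.5
p=[bp(c,207.5,196,zt),bp(c,304,197,zt),bp(c,255.5,197,zt)]
Rt=R.from_euler("xyz",s["tcp_rot"]).as_matrix()
for q in p: print((Rt.T@(q-s["eef_pos"])).round(1))
print(s["eef_pos"])
E
```

```text
77.79108959996755 78.22363857461231
axis -0.2880671056908162 -0.2968278056914251
centre [474.01085657 -27.9407598 ]
screws [533.95823985 -12.14641994] [515.32988904 -73.04791695] 63.68679448000226
[ 36.6 -21.3 -20.6]
[ 36.1  20.1 -20.6]
[ 36.1  -0.7 -20.6]
[436.67017666 -22.47289559 151.11495821]
```

```bash
python3 -c "
from h import *
print(tool([474,-29,60]))"
python3 -m creep '[{"dp":[12,2,25],"angular":[0,0,0],"fingers":30},{"dp":[25,3.5,50],"angular":[0,0,0],"fingers":30},{"dp":[37,4.5,75],"angular":[0,0,0],"fingers":30},{"dp":[37.5,4.5,91],"angular":[0,0,0],"fingers":30},{"dp":[37.5,4.5,91],"angular":[0,0,0],"fingers":30}]' 80
python3 -m creep '[{"dp":[0,0,0],"angular":[0,0,0],"fingers":30},{"dp":[0,0,0],"angular":[0,0,0],"fingers":30}]' 80
python3 -c "
from h import *
st(); print(tool([474,-29,17]));cv2.imwrite('pics/w5.png',optics.grab_frame('wrist'))"
```

```text
[37.4 -5.7 91.1]
clock: 6.38
eef_pos: [469.5, -40.5, 57.5]
tcp_rot: [3.14, 0.006, -0.3]
contact_force: [-1.2, 0.4, -4.6]
opening: 0.495
clock: 6.55
eef_pos: [471.6, -39.8, 61.5]
tcp_rot: [3.141, 0.001, -0.299]
contact_force: [-0.1, 0.4, -3.8]
opening: 0.493
t 6.55 p [471.6 -39.8  61.5] rpy [ 3.141e+00  1.000e-03 -2.990e-01] q [-0.09  0.37  2.09 -0.    0.69  1.78] F [-0.1  0.4 -3.8] op 42.1
[ -0.9 -11.1  44.5]
```

View pics/w5.png

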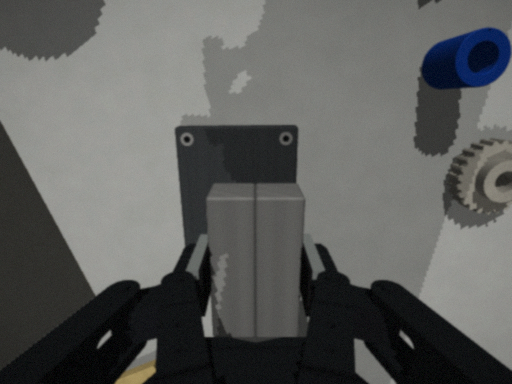

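```bash
python3 - <<'E'
from h import *
s=r.sense();c=cam("wrist",s); Rt=R.from_euler("xyz",s["tcp_rot"]).as_matrix()
for p in [(177,126.5),(298,126.5),(187,139.5),(286,138.5)]:
    print((Rt.T@(bp(c,*p,10)-s["eef_pos"])).round(1))
E
python3 -m creep '[{"dp":[0,-4,10],"angular":[0,0,0],"fingers":30},{"dp":[0,-8,20],"angular":[0,0,0],"fingers":30},{"dp":[0,-11.3,30],"angular":[0,0,0],"fingers":30},{"dp":[0,-11.3,37],"angular":[0,0,0],"fingers":30},{"dp":[0,-11.3,37],"angular":[0,0,0],"fingers":30}]' 80
python3 - <<'E'
from h import *
st();cv2.imwrite('pics/w6.png',optics.grab_frame('wrist'))
E
```

```text
[ 59.5 -50.8  52. ]
[59.4 26.6 52. ]
[ 51.2 -44.9  52. ]
[51.8 19.2 52. ]
clock: 7.02
eef_pos: [474.0, -27.8, 22.6]
tcp_rot: [3.141, 0.003, -0.297]
contact_force: [0.0, -0.4, -3.4]
opening: 0.493
t 7.02 p [474.  -27.8  22.6] rpy [ 3.141e+00  3.000e-03 -2.970e-01] q [-0.06  0.45  2.1  -0.    0.6   1.81] F [ 0.  -0.4 -3.4] op 42.1
```

View pics/w6.png

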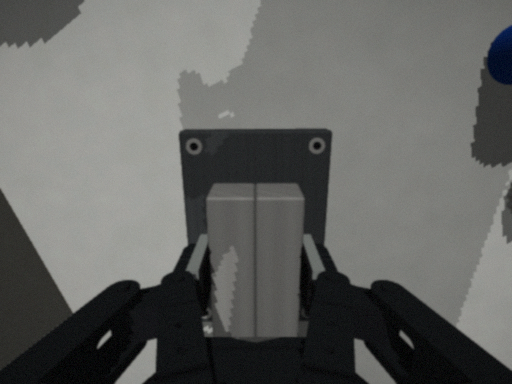

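```bash
python3 -m creep '[{"dp":[0,0,2],"angular":[0,0,0],"fingers":30},{"dp":[0,0,4],"angular":[0,0,0],"fingers":30},{"dp":[0,0,5],"angular":[0,0,0],"fingers":30},{"dp":[0,0,5.5],"angular":[0,0,0],"fingers":30}]' 80
python3 -m creep '[{"dp":[0,0,0.7],"angular":[0,0,0],"fingers":30},{"dp":[0,0,1],"angular":[0,0,0],"fingers":30},{"dp":[0,0,1],"angular":[0,0,0],"fingers":30}]' 80
```

```text
clock: 7.4
eef_pos: [475.3, -28.4, 18.8]
tcp_rot: [-3.142, -0.0, -0.298]
contact_force: [-0.3, 0.5, -4.0]
opening: 0.494
clock: 7.65
eef_pos: [475.2, -28.3, 17.8]
tcp_rot: [-3.142, -0.0, -0.298]
contact_force: [-0.5, 0.2, -4.0]
opening: 0.501
```

```bash
for i in 1 2 3; do python3 -m creep '[{"dp":[0,0,0.7],"angular":[0,0,0],"fingers":30},{"dp":[0,0,1],"angular":[0,0,0],"fingers":30},{"dp":[0,0,1],"angular":[0,0,0],"fingers":30}]' 80 | egrep "force|eef"; done
```

```text
eef_pos: [475.2, -28.3, 16.8]
contact_force: [0.1, -0.1, -3.7]
eef_pos: [475.1, -28.3, 15.7]
contact_force: [0.3, 0.1, -3.5]
eef_pos: [475.2, -28.3, 15.1]
contact_force: [-1.7, -0.2, 4.0]
```

```bash
python3 -m creep '[{"dp":[0,0,0],"angular":[0,0,0],"fingers":48},{"dp":[0,0,0],"angular":[0,0,0],"fingers":55},{"dp":[0,0,0],"angular":[0,0,0],"fingers":65},{"dp":[0,0,0],"angular":[0,0,0],"fingers":75},{"dp":[0,0,0],"angular":[0,0,0],"fingers":85}]' 
python3 -m creep '[{"dp":[0,0,-10],"angular":[0,0,0],"fingers":85},{"dp":[0,0,-40],"angular":[0,0,0],"fingers":85},{"dp":[0,0,-75],"angular":[0,0,0],"fingers":85},{"dp":[0,0,-115],"angular":[0,0,0],"fingers":85},{"dp":[-30,0,-150],"angular":[0,0,0],"fingers":85}]'
python3 -m creep '[{"dp":[-30,0,-20],"angular":[0,0,0],"fingers":85},{"dp":[-40,0,-20],"angular":[0,0,0],"fingers":85},{"dp":[-40,0,-20],"angular":[0,0,0],"fingers":85}]'
python3 - <<'E'
from h import *
import pickle
s=r.sense();im=optics.grab_frame("wrist");cv2.imwrite("pics/w7.png",im);pickle.dump(s,open("w7.pkl","wb"));st()
E
```

```text
clock: 8.82
eef_pos: [475.3, -28.3, 14.8]
tcp_rot: [-3.142, -0.0, -0.298]
contact_force: [0.9, -0.2, 0.1]
opening: 0.985
clock: 9.23
eef_pos: [453.7, -21.0, 165.4]
tcp_rot: [-3.14, -0.006, -0.299]
contact_force: [2.6, -0.2, 2.1]
opening: 0.999
clock: 9.48
eef_pos: [409.4, -8.1, 182.7]
tcp_rot: [-3.141, -0.002, -0.298]
contact_force: [-0.0, 0.3, -0.4]
opening: 0.994
t 9.53 p [410.7  -8.4 182. ] rpy [-3.141e+00 -2.000e-03 -2.980e-01] q [-0.02  0.08  2.12 -0.    0.95  1.84] F [ 0.3 -0.5 -0.8] op 85.2
```

View pics/w7.png

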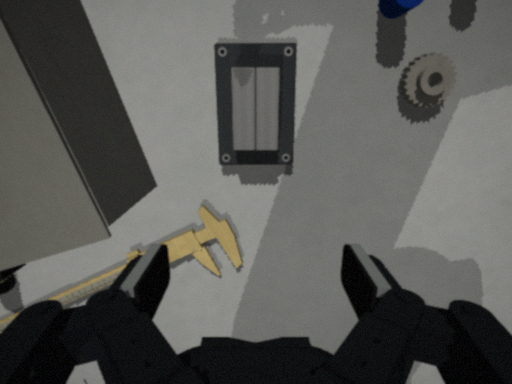

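```bash
python3 - <<'E'
from h import *
a=cv2.imread("pics/w7.png")
cv2.imwrite("pics/w7a.png",cv2.resize(cv2.convertScaleAbs(a[35:175,205:305],alpha=1.6),None,fx=4,fy=4,interpolation=cv2.INTER_CUBIC))
E
```

```text
(no output)
```

View pics/w7a.png

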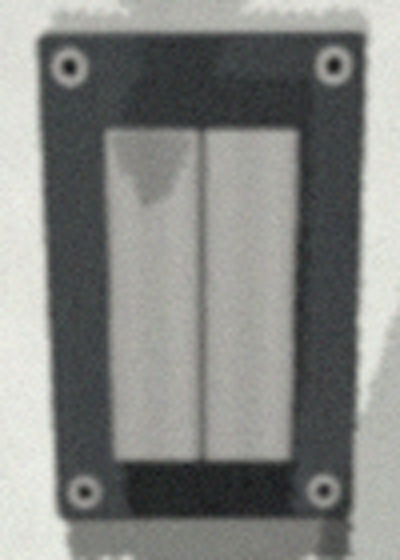

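```bash
python3 - <<'E'
from h import *
import pickle
s=pickle.load(open("w7.pkl","rb"));c=cam("wrist",s)
def T(x,y,z): return bp(c,205+(x+.5)/4-.5,35+(y+.5)/4-.5,z)[:2]
def show(n,L):
    L=np.array(L); print(n,"c",L.mean(0).round(1),"sides",np.linalg.norm(L-np.roll(L,-1,0),axis=1).round(1),"ang",[round(float(np.arctan2(*(L[(i+1)%4]-L[i])[::-1])),3) for i in range(4)])
show("screws",[T(*p,10) for p in [(69,67),(334,66),(323,490),(85,491)]])
show("corn",[T(*p,10) for p in [(40,34),(363,34),(348,517),(62,517)]])
show("bars",[T(*p,35) for p in [(105,128),(299,129),(291,461),(115,460)]])
print(tool([590,-202,220]), tool([480,-202,220]))
# gear
print("gear",bp(c,432,81,20))
E
```

```text
screws c [475.2 -27.7] sides [ 64.  103.6  63.6 103.6] ang [-1.866, 2.847, 1.276, -0.291]
corn c [475.1 -27.8] sides [ 77.5 117.9  77.  117.9] ang [-1.87, 2.849, 1.272, -0.289]
bars c [473.3 -27. ] sides [43.8 75.2 43.  75.2] ang [-1.875, 2.841, 1.266, -0.29]
[228.3 132.5 -37.7] [123.1 164.7 -37.9]
gear [ 448.36435337 -197.15518155   20.        ]
```

```bash
python3 -m creep '[{"dp":[27,16,-4],"angular":[0,0,-0.04],"fingers":85},{"dp":[56,33,-8],"angular":[0,0,-0.1],"fingers":85},{"dp":[87,50,-12],"angular":[0,0,-0.17],"fingers":85},{"dp":[118,68,-16],"angular":[0,0,-0.25],"fingers":85},{"dp":[148,86,-18],"angular":[0,0,-0.32],"fingers":85}]'
python3 -c "
from h import *
st(); print(tool([590,-202,200]))"
```

```text
clock: 9.95
eef_pos: [529.2, -136.3, 198.4]
tcp_rot: [-3.141, 0.001, 0.026]
contact_force: [1.3, 0.4, -0.1]
opening: 0.998
t 9.95 p [ 529.2 -136.3  198.4] rpy [-3.141e+00  1.000e-03  2.600e-02] q [-0.25  0.27  1.83 -0.    1.04  1.29] F [ 1.3  0.4 -0.1] op 85.2
[59.1 67.3 -1.7]
```

```bash
python3 -m creep '[{"dp":[25,27,0],"angular":[0,0,0],"fingers":85},{"dp":[45,50,0],"angular":[0,0,0],"fingers":85},{"dp":[59,67,0],"angular":[0,0,0],"fingers":85},{"dp":[59,67,0],"angular":[0,0,0],"fingers":85},{"dp":[59,67,0],"angular":[0,0,0],"fingers":85}]'
python3 - <<'E'
from h import *
import pickle
s=r.sense();im=optics.grab_frame("wrist");cv2.imwrite("pics/w8.png",im);pickle.dump(s,open("w8.pkl","wb"));st()
E
```

```text
clock: 10.37
eef_pos: [588.1, -201.1, 197.2]
tcp_rot: [-3.141, 0.002, 0.02]
contact_force: [-0.4, 0.6, 0.0]
opening: 0.996
t 10.42 p [ 587.3 -200.2  197.4] rpy [-3.14e+00  3.00e-03  2.10e-02] q [-0.33  0.38  1.67  0.    1.09  1.22] F [-0.4  0.2  0.1] op 84.9
```

View pics/w8.png

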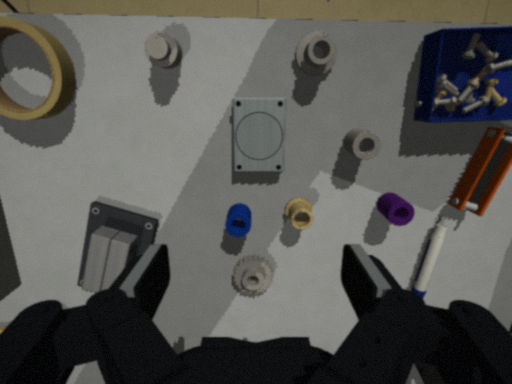

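```bash
python3 - <<'E'
from h import *
a=cv2.imread("pics/w8.png")
cv2.imwrite("pics/w8a.png",cv2.resize(cv2.convertScaleAbs(a[85:185,220:400],alpha=1.6),None,fx=4,fy=4,interpolation=cv2.INTER_CUBIC))
E
```

```text
(no output)
```

View pics/w8a.png

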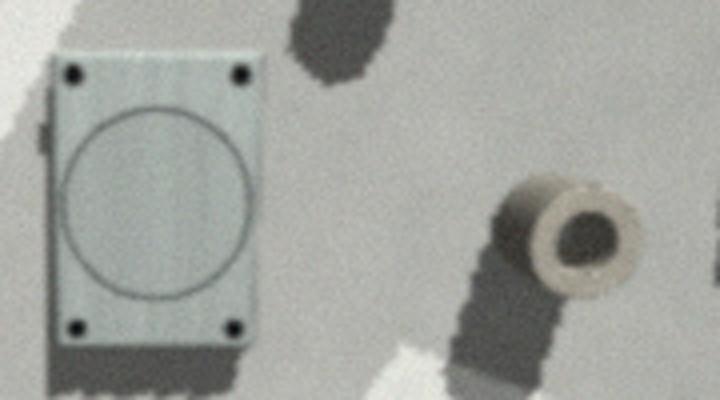

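```bash
python3 - <<'E'
from h import *
import pickle
s=pickle.load(open("w8.pkl","rb"));c=cam("wrist",s)
def T(x,y,z): return bp(c,220+(x+.5)/4-.5,85+(y+.5)/4-.5,z)[:2]
def show(n,L):
    L=np.array(L); print(n,"c",L.mean(0).round(1),"sides",np.linalg.norm(L-np.roll(L,-1,0),axis=1).round(1),"ang",[round(float(np.arctan2(*(L[(i+1)%4]-L[i])[::-1])),3) for i in range(4)])
show("holes",[T(*p,14) for p in [(73,75),(241,75),(233,328),(77,328)]])
show("corners",[T(*p,14) for p in [(53,53),(264,55),(253,345),(58,345)]])
print("ring",T(157,202,14)); print("bush",T(585,240,34)); print("gear",bp(c,253,275,20))
print(tool([625.5,-203,40]))
E
```

```text
holes c [ 625.8 -203.4] sides [44.  67.7 43.5 67.7] ang [-1.552, -3.13, 1.59, 0.018]
corners c [ 626.  -203.6] sides [55.  77.5 54.6 78.1] ang [-1.561, -3.131, 1.59, 0.015]
ring [ 626.75340749 -203.60996539]
bush [ 621.58866406 -313.0428264 ]
gear [ 456.74779033 -200.19363112   20.        ]
[ 38.5   3.8 157.3]
```

```bash
python3 -m creep '[{"dp":[10,1,35],"angular":[0,0,0],"fingers":85},{"dp":[20,2,72],"angular":[0,0,0],"fingers":85},{"dp":[30,3,110],"angular":[0,0,0],"fingers":85},{"dp":[38,4,146],"angular":[0,0,0],"fingers":85},{"dp":[39,4.3,160],"angular":[0,0,0],"fingers":85}]'
python3 -m creep '[{"dp":[0,0,0],"angular":[0,0,0],"fingers":85},{"dp":[0,0,0],"angular":[0,0,0],"fingers":85},{"dp":[0,0,0],"angular":[0,0,0],"fingers":85}]'
python3 - <<'E'
from h import *
im=optics.grab_frame("wrist");cv2.imwrite("pics/w9.png",im);st()
print(tool([626,-203.5,0]))
E
```

```text
clock: 10.83
eef_pos: [624.4, -201.6, 34.2]
tcp_rot: [-3.139, 0.006, 0.023]
contact_force: [-1.0, 0.1, -0.3]
opening: 0.993
clock: 11.08
eef_pos: [627.5, -203.5, 41.5]
tcp_rot: [3.141, -0.002, 0.022]
contact_force: [-0.1, -0.6, -0.0]
opening: 1.0
t 11.13 p [ 627.8 -203.7   41.9] rpy [ 3.141e+00 -3.000e-03  2.200e-02] q [-0.32  0.62  1.68 -0.    0.84  1.23] F [0.1 0.7 0.3] op 84.8
[-2.  -0.3 41.9]
```

View pics/w9.png

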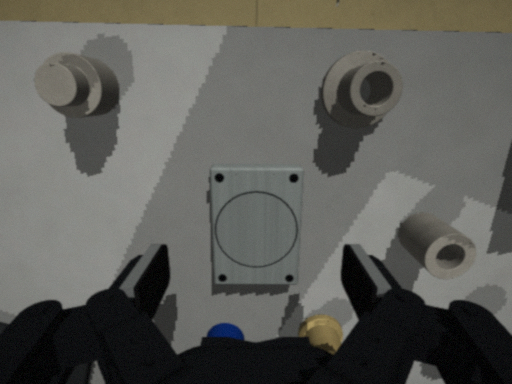

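```bash
python3 -m creep '[{"dp":[-1.5,0,17],"angular":[0,0,0],"fingers":85},{"dp":[-1.5,0,31],"angular":[0,0,0],"fingers":85},{"dp":[-1.5,0,39],"angular":[0,0,0],"fingers":85},{"dp":[-1.5,0,40.5],"angular":[0,0,0],"fingers":75},{"dp":[-1.5,0,40.5],"angular":[0,0,0],"fingers":65}]' 60
python3 -m creep '[{"dp":[0,0,0],"angular":[0,0,0],"fingers":45},{"dp":[0,0,0],"angular":[0,0,0],"fingers":45},{"dp":[0,0,0],"angular":[0,0,0],"fingers":45},{"dp":[0,0,0],"angular":[0,0,0],"fingers":45}]' 60
python3 -c "
from h import *
st()"
```

```text
clock: 11.55
eef_pos: [624.9, -203.4, -1.4]
tcp_rot: [-3.141, 0.001, 0.022]
contact_force: [0.6, 0.1, 0.6]
opening: 0.765
clock: 11.88
eef_pos: [625.8, -203.6, -0.2]
tcp_rot: [3.141, -0.001, 0.022]
contact_force: [-0.6, -0.4, 6.4]
opening: 0.636
t 11.88 p [ 6.258e+02 -2.036e+02 -2.000e-01] rpy [ 3.141e+00 -1.000e-03  2.200e-02] q [-0.32  0.67  1.7   0.    0.77  1.23] F [-0.6 -0.4  6.4] op 54.3
```

```bash
python3 -m creep '[{"dp":[0,0,-8],"angular":[0,0,0],"fingers":45},{"dp":[0,0,-25],"angular":[0,0,0],"fingers":45},{"dp":[0,0,-55],"angular":[0,0,0],"fingers":45},{"dp":[0,0,-90],"angular":[0,0,0],"fingers":45},{"dp":[0,0,-125],"angular":[0,0,0],"fingers":45}]' 60
python3 - <<'E'
from h import *
st();im=optics.grab_frame("wrist");cv2.imwrite("pics/w10.png",im)
print(tool([435,-16,150]))
E
```

```text
clock: 12.3
eef_pos: [624.4, -203.1, 124.9]
tcp_rot: [-3.141, 0.002, 0.022]
contact_force: [0.8, -0.5, -1.0]
opening: 0.632
t 12.3 p [ 624.4 -203.1  124.9] rpy [-3.141e+00  2.000e-03  2.200e-02] q [-0.32  0.51  1.65 -0.    0.99  1.23] F [ 0.8 -0.5 -1. ] op 54.0
[-189.1 -192.6  -19.2]
```

View pics/w10.png

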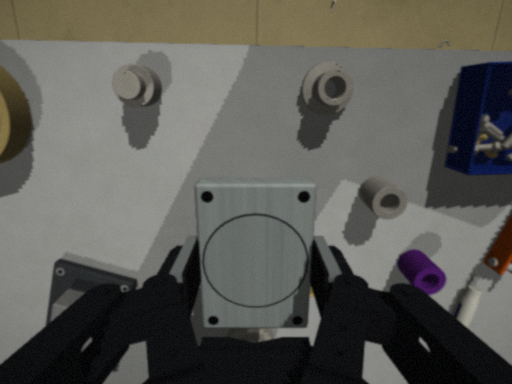

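```bash
python3 -m creep '[{"dp":[-22,-22,-5],"angular":[0,0,0.04],"fingers":45},{"dp":[-48,-48,-10],"angular":[0,0,0.1],"fingers":45},{"dp":[-75,-75,-15],"angular":[0,0,0.17],"fingers":45},{"dp":[-102,-103,-19],"angular":[0,0,0.24],"fingers":45},{"dp":[-128,-130,-19],"angular":[0,0,0.312],"fingers":45}]' 60
python3 - <<'E'
from h import *
st()
print(tool([432,-15,150]))
E
```

```text
clock: 12.77
eef_pos: [493.1, -75.3, 143.6]
tcp_rot: [-3.141, -0.001, -0.294]
contact_force: [0.8, 1.1, -2.7]
opening: 0.634
t 12.77 p [493.1 -75.3 143.6] rpy [-3.141e+00 -1.000e-03 -2.940e-01] q [-0.15  0.27  1.98  0.    0.89  1.71] F [ 0.8  1.1 -2.7] op 54.1
[-75.9 -40.   -6.4]
```

```bash
python3 -m creep '[{"dp":[-32,-17,-2],"angular":[0,0,0],"fingers":45},{"dp":[-60,-32,-5],"angular":[0,0,0],"fingers":45},{"dp":[-76,-40,-6],"angular":[0,0,0],"fingers":45},{"dp":[-76,-40,-6],"angular":[0,0,0],"fingers":45},{"dp":[-76,-40,-6],"angular":[0,0,0],"fingers":45}]' 60
python3 - <<'E'
from h import *
import pickle
s=r.sense();im=optics.grab_frame("wrist");cv2.imwrite("pics/w11.png",im);pickle.dump(s,open("w11.pkl","wb"));st()
E
```

```text
clock: 13.18
eef_pos: [432.8, -15.7, 149.4]
tcp_rot: [-3.141, -0.001, -0.289]
contact_force: [0.2, -1.0, -1.8]
opening: 0.637
t 13.23 p [433.7 -16.2 149.4] rpy [-3.141e+00 -1.000e-03 -2.890e-01] q [-0.04  0.16  2.11 -0.    0.87  1.82] F [ 0.1 -0.5 -1.4] op 54.2
```

View pics/w11.png

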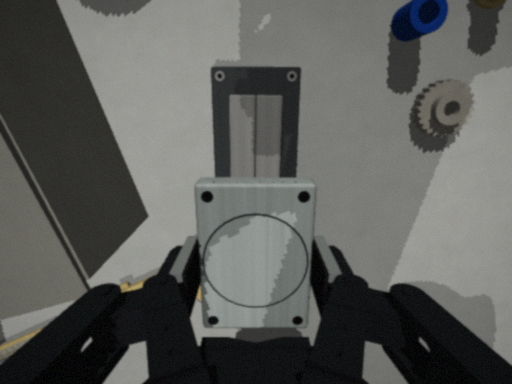

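```bash
python3 - <<'E'
from h import *
import pickle
s=pickle.load(open("w11.pkl","rb"));c=cam("wrist",s); Rt=R.from_euler("xyz",s["tcp_rot"]).as_matrix()
f=lambda u,v,z:(Rt.T@(bp(c,u,v,z)-s["eef_pos"])).round(1)
zt=s["eef_pos"][2]+14
print("ring",f(256,260,zt),"holes",f(207,196.5,zt),f(304,196.5,zt),f(213.5,320.5,zt),f(297,320.5,zt))
print("screws",f(219.5,76,10),f(292,76,10)); print("base corners",f(212,67.5,10),f(300,67.5,10)); print("bars far",f(229,95,35),f(281.5,95,35),f(255,95,35))
print(tool([475,-28,80]))
E
```

```text
ring [  1.7  -0.5 -14. ] holes [ 34.2 -22.7 -14. ] [ 34.1  21.3 -14. ] [-33.8 -22.6 -14. ] [-33.9  20.8 -14. ]
screws [ 95.6 -32.2 139.5] [ 95.5  31.9 139.5]
base corners [102.5 -38.5 139.5] [102.4  38.6 139.5]
bars far [ 79.3 -22.2 114.5] [ 79.2  20.9 114.5] [ 79.3  -0.9 114.5]
[42.9 -0.5 69.5]
```

```bash
python3 -m creep '[{"dp":[12,0,20],"angular":[0,0,0],"fingers":45},{"dp":[26,0,45],"angular":[0,0,0],"fingers":45},{"dp":[38,0,70],"angular":[0,0,0],"fingers":45},{"dp":[42.5,0.2,88],"angular":[0,0,0],"fingers":45},{"dp":[42.5,0.2,95],"angular":[0,0,0],"fingers":45}]' 60
python3 -m creep '[{"dp":[0,0,0],"angular":[0,0,0],"fingers":45},{"dp":[0,0,0],"angular":[0,0,0],"fingers":45}]' 60
python3 - <<'E'
from h import *
st();im=optics.grab_frame("wrist");cv2.imwrite("pics/w12.png",im)
E
```

```text
clock: 13.65
eef_pos: [474.4, -29.5, 51.5]
tcp_rot: [3.141, 0.002, -0.291]
contact_force: [-0.2, 0.7, -1.4]
opening: 0.64
clock: 13.82
eef_pos: [473.6, -28.9, 53.9]
tcp_rot: [3.141, 0.001, -0.291]
contact_force: [0.3, 0.2, -1.8]
opening: 0.636
t 13.82 p [473.6 -28.9  53.9] rpy [ 3.141e+00  1.000e-03 -2.910e-01] q [-0.06  0.39  2.09 -0.    0.67  1.8 ] F [ 0.3  0.2 -1.8] op 54.3
```

View pics/w12.png

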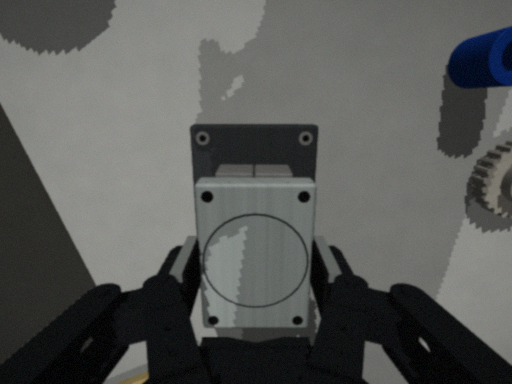

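```bash
python3 -m creep '[{"dp":[0.5,0,5],"angular":[0,0,0],"fingers":45},{"dp":[0.5,0,10],"angular":[0,0,0],"fingers":45},{"dp":[0.5,0,14],"angular":[0,0,0],"fingers":45},{"dp":[0.5,0,15.5],"angular":[0,0,0],"fingers":45},{"dp":[0.5,0,15.5],"angular":[0,0,0],"fingers":45}]' 60
for i in 1 2; do python3 -m creep '[{"dp":[0,0,0.7],"angular":[0,0,0],"fingers":45},{"dp":[0,0,1],"angular":[0,0,0],"fingers":45},{"dp":[0,0,1],"angular":[0,0,0],"fingers":45}]' | egrep "force|eef"; done
```

```text
clock: 14.28
eef_pos: [473.9, -28.6, 38.2]
tcp_rot: [3.141, 0.001, -0.29]
contact_force: [-0.2, 0.5, -2.9]
opening: 0.637
eef_pos: [474.3, -28.7, 37.5]
contact_force: [-0.6, 0.4, -2.4]
eef_pos: [474.2, -28.7, 36.4]
contact_force: [0.3, 0.2, -1.3]
```

```bash
for i in 1 2; do python3 -m creep '[{"dp":[0,0,0.7],"angular":[0,0,0],"fingers":45},{"dp":[0,0,0.8],"angular":[0,0,0],"fingers":45},{"dp":[0,0,0.8],"angular":[0,0,0],"fingers":45}]' | egrep "force|eef"; done
```

```text
eef_pos: [474.2, -28.7, 35.6]
contact_force: [-0.0, 0.3, -2.1]
eef_pos: [474.2, -28.7, 34.8]
contact_force: [-0.6, -0.2, -2.0]
```

```bash
for i in 1; do python3 -m creep '[{"dp":[0,0,0.7],"angular":[0,0,0],"fingers":45},{"dp":[0,0,0.8],"angular":[0,0,0],"fingers":45},{"dp":[0,0,0.8],"angular":[0,0,0],"fingers":45}]' | egrep "force|eef"; done
```

```text
eef_pos: [474.2, -28.7, 34.7]
contact_force: [-3.9, 0.5, 12.1]
```

```bash
python3 -m creep '[{"dp":[0,0,0],"angular":[0,0,0],"fingers":57},{"dp":[0,0,0],"angular":[0,0,0],"fingers":63},{"dp":[0,0,0],"angular":[0,0,0],"fingers":70},{"dp":[0,0,0],"angular":[0,0,0],"fingers":78},{"dp":[0,0,0],"angular":[0,0,0],"fingers":85}]' 
python3 -m creep '[{"dp":[0,0,0],"angular":[0,0,0],"fingers":85},{"dp":[0,0,-15],"angular":[0,0,0],"fingers":85},{"dp":[0,0,-45],"angular":[0,0,0],"fingers":85},{"dp":[0,0,-80],"angular":[0,0,0],"fingers":85},{"dp":[-30,0,-115],"angular":[0,0,0],"fingers":85}]'
python3 -m creep '[{"dp":[-30,0,-20],"angular":[0,0,0],"fingers":85},{"dp":[-40,0,-30],"angular":[0,0,0],"fingers":85},{"dp":[-40,0,-30],"angular":[0,0,0],"fingers":85}]'
python3 - <<'E'
from h import *
import pickle
s=r.sense();im=optics.grab_frame("wrist");cv2.imwrite("pics/w13.png",im);pickle.dump(s,open("w13.pkl","wb"));st()
E
```

```text
clock: 15.95
eef_pos: [474.2, -28.7, 33.9]
tcp_rot: [3.142, 0.0, -0.29]
contact_force: [-0.2, -0.4, 1.0]
opening: 0.999
clock: 16.37
eef_pos: [452.3, -21.5, 147.8]
tcp_rot: [-3.141, -0.004, -0.291]
contact_force: [1.1, 0.6, 1.0]
opening: 0.997
clock: 16.62
eef_pos: [408.8, -9.0, 177.6]
tcp_rot: [-3.141, -0.002, -0.29]
contact_force: [1.0, -0.3, 1.4]
opening: 0.995
t 16.67 p [410.1  -9.3 176.7] rpy [-3.141e+00 -3.000e-03 -2.900e-01] q [-0.03  0.08  2.13 -0.    0.93  1.83] F [0.7 0.4 0.2] op 84.7
```

View pics/w13.png

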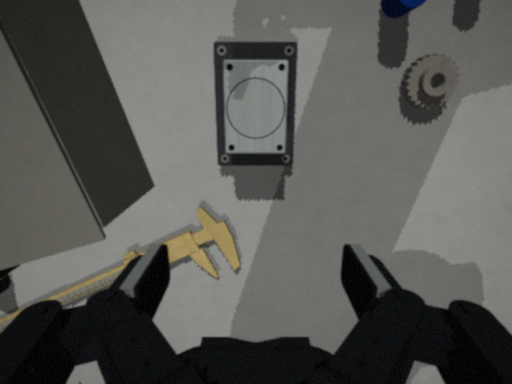

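```bash
python3 - <<'E'
from h import *
import pickle
a=cv2.imread("pics/w13.png")
cv2.imwrite("pics/w13a.png",cv2.resize(cv2.convertScaleAbs(a[35:175,205:305],alpha=1.4),None,fx=4,fy=4,interpolation=cv2.INTER_CUBIC))
print(tool([405,-189,140]))
E
```

```text
[ 46.3 173.7  36.7]
```

View pics/w13a.png

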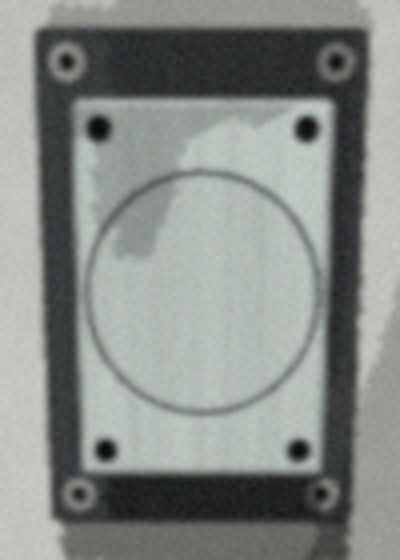

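```bash
python3 - <<'E'
from h import *
import pickle
s=pickle.load(open("w13.pkl","rb"));c=cam("wrist",s)
def T(x,y,z): return bp(c,205+(x+.5)/4-.5,35+(y+.5)/4-.5,z)[:2]
def show(n,L):
    L=np.array(L); print(n,"c",L.mean(0).round(1),"sides",np.linalg.norm(L-np.roll(L,-1,0),axis=1).round(1),"ang",[round(float(np.arctan2(*(L[(i+1)%4]-L[i])[::-1])),3) for i in range(4)])
show("screws",[T(*p,10) for p in [(66,62),(336,62),(321,494),(79,494)]])
show("holes",[T(*p,49) for p in [(99,129),(306,129),(298,450),(106,450)]])
print(T(203,293,49))
E
python3 -m creep '[{"dp":[6,35,5],"angular":[0,0,0],"fingers":85},{"dp":[12,70,12],"angular":[0,0,0],"fingers":85},{"dp":[20,108,20],"angular":[0,0,0],"fingers":85},{"dp":[32,145,30],"angular":[0,0,0],"fingers":85},{"dp":[46,174,37],"angular":[0,0,0],"fingers":85}]'
python3 -m creep '[{"dp":[0,0,0],"angular":[0,0,0],"fingers":85},{"dp":[0,0,0],"angular":[0,0,0],"fingers":85},{"dp":[0,0,0],"angular":[0,0,0],"fingers":85}]'
python3 - <<'E'
from h import *
import pickle
s=r.sense();im=optics.grab_frame("wrist");cv2.imwrite("pics/w14.png",im);pickle.dump(s,open("w14.pkl","wb"));st()
E
```

```text
screws c [475.2 -27.5] sides [ 64.1 103.8  63.7 103.8] ang [-1.862, 2.846, 1.28, -0.292]
holes c [474.6 -27.8] sides [43.6 67.7 43.7 67.7] ang [-1.862, 2.85, 1.28, -0.293]
[475.11194174 -28.1524957 ]
clock: 17.08
eef_pos: [403.6, -191.9, 136.9]
tcp_rot: [3.141, 0.001, -0.29]
contact_force: [1.4, 1.0, 1.1]
opening: 1.0
clock: 17.33
eef_pos: [404.0, -189.3, 137.6]
tcp_rot: [-3.141, 0.002, -0.291]
contact_force: [-0.2, 0.2, -0.0]
opening: 0.998
t 17.38 p [ 404.  -188.8  137.9] rpy [-3.141e+00  2.000e-03 -2.900e-01] q [-0.44  0.2   2.09  0.    0.85  1.42] F [-0.2  0.7  0.3] op 85.2
```

View pics/w14.png

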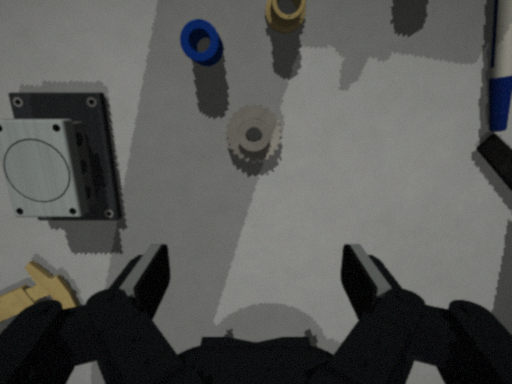

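```bash
python3 - <<'E'
from h import *
a=cv2.imread("pics/w14.png")
cv2.imwrite("pics/w14a.png",cv2.resize(cv2.convertScaleAbs(a[95:185,215:295],alpha=1.6),None,fx=6,fy=6,interpolation=cv2.INTER_CUBIC))
E
```

```text
(no output)
```

View pics/w14a.png

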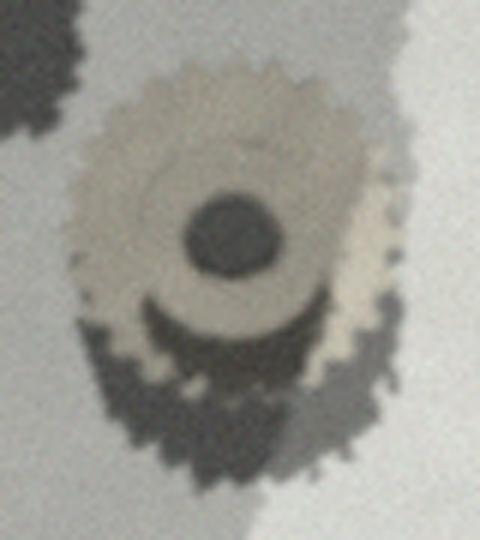

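```bash
python3 - <<'E'
from h import *
import pickle
s=pickle.load(open("w14.pkl","rb"));c=cam("wrist",s)
def T(x,y,z): return bp(c,215+(x+.5)/6-.5,95+(y+.5)/6-.5,z)
print(T(234,238,20),T(237,229,12))
g=T(234,238,20); print(tool([g[0],g[1],40],s=s))
E
```

```text
[ 449.49737432 -200.69105912   20.        ] [ 449.75860717 -201.19247403   12.        ]
[47.1 -2.1 97.5]
```

```bash
python3 -m creep '[{"dp":[15,-1,25],"angular":[0,0,0],"fingers":85},{"dp":[32,-2,55],"angular":[0,0,0],"fingers":85},{"dp":[45,-2,85],"angular":[0,0,0],"fingers":85},{"dp":[47,-2,97],"angular":[0,0,0],"fingers":85},{"dp":[47,-2,97],"angular":[0,0,0],"fingers":85}]'
python3 -m creep '[{"dp":[0,0,0],"angular":[0,0,0],"fingers":85},{"dp":[0,0,0],"angular":[0,0,0],"fingers":85},{"dp":[0,0,0],"angular":[0,0,0],"fingers":85}]'
python3 - <<'E'
from h import *
im=optics.grab_frame("wrist");cv2.imwrite("pics/w15.png",im);st()
print(tool([449.6,-201,-1.5]))
E
```

```text
clock: 17.8
eef_pos: [448.5, -199.1, 39.3]
tcp_rot: [-3.141, 0.005, -0.288]
contact_force: [-0.4, 0.6, -0.0]
opening: 0.998
clock: 18.05
eef_pos: [450.1, -200.9, 43.2]
tcp_rot: [3.141, -0.002, -0.29]
contact_force: [-0.5, 0.8, 0.3]
opening: 0.992
t 18.1 p [ 450.2 -201.    43.2] rpy [ 3.141e+00 -2.000e-03 -2.900e-01] q [-0.42  0.43  2.05 -0.    0.66  1.44] F [-1.   0.4 -0.1] op 85.0
[-0.7  0.2 44.7]
```

View pics/w15.png

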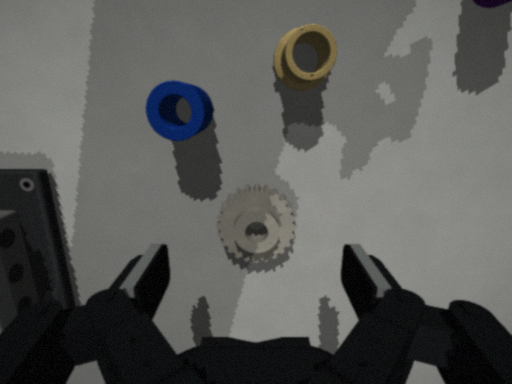

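```bash
python3 -m creep '[{"dp":[-0.5,0,17],"angular":[0,0,0],"fingers":85},{"dp":[-0.5,0,32],"angular":[0,0,0],"fingers":85},{"dp":[-0.5,0,42],"angular":[0,0,0],"fingers":85},{"dp":[-0.5,0,44],"angular":[0,0,0],"fingers":75},{"dp":[-0.5,0,44],"angular":[0,0,0],"fingers":60}]' 60
python3 -m creep '[{"dp":[0,0,0],"angular":[0,0,0],"fingers":40},{"dp":[0,0,0],"angular":[0,0,0],"fingers":40},{"dp":[0,0,0],"angular":[0,0,0],"fingers":40},{"dp":[0,0,0],"angular":[0,0,0],"fingers":40},{"dp":[0,0,0],"angular":[0,0,0],"fingers":40}]' 60
python3 - <<'E'
from h import *
im=optics.grab_frame("scene");cv2.imwrite("pics/s16.png",cv2.resize(im[120:240,220:380],None,fx=4,fy=4,interpolation=cv2.INTER_CUBIC));st()
E
```

```text
clock: 18.52
eef_pos: [449.0, -200.7, -2.3]
tcp_rot: [-3.141, 0.001, -0.29]
contact_force: [0.5, -0.3, 0.2]
opening: 0.76
clock: 18.93
eef_pos: [449.7, -200.9, -1.2]
tcp_rot: [3.142, -0.001, -0.29]
contact_force: [-1.8, 0.8, 6.9]
opening: 0.565
t 18.98 p [ 449.7 -200.9   -1.2] rpy [ 3.141e+00 -1.000e-03 -2.900e-01] q [-0.42  0.51  2.07  0.    0.56  1.44] F [-2.   0.7  7. ] op 48.1
```

View pics/s16.png

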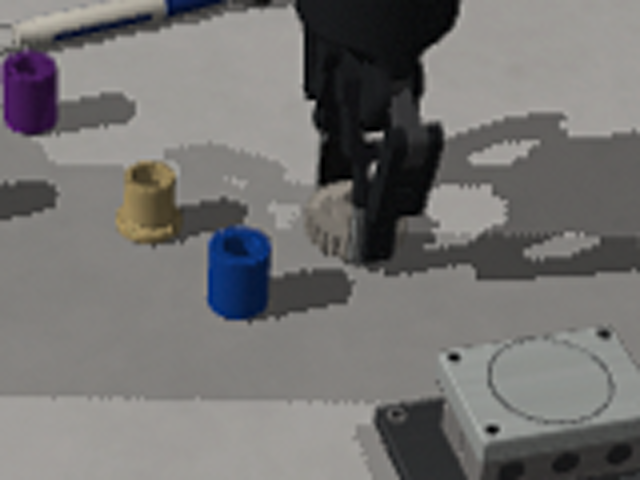

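```bash
python3 -m creep '[{"dp":[0,0,-8],"angular":[0,0,0],"fingers":40},{"dp":[0,0,-25],"angular":[0,0,0],"fingers":40},{"dp":[0,0,-60],"angular":[0,0,0],"fingers":40},{"dp":[0,0,-100],"angular":[0,0,0],"fingers":40},{"dp":[0,0,-140],"angular":[0,0,0],"fingers":40}]' 60
python3 - <<'E'
from h import *
st();im=optics.grab_frame("wrist");cv2.imwrite("pics/w17.png",im)
print(tool([432,-15,150]))
E
```

```text
clock: 19.4
eef_pos: [448.6, -200.4, 139.7]
tcp_rot: [-3.141, 0.001, -0.29]
contact_force: [-0.1, -0.1, -2.2]
opening: 0.561
t 19.4 p [ 448.6 -200.4  139.7] rpy [-3.141e+00  1.000e-03 -2.900e-01] q [-0.42  0.26  2.   -0.    0.88  1.44] F [-0.1 -0.1 -2.2] op 47.9
[ -73.3 -173.5   -3.8]
```

View pics/w17.png

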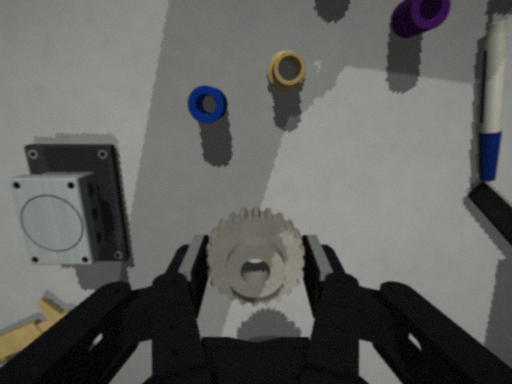

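```bash
python3 -m creep '[{"dp":[-14,-35,0],"angular":[0,0,0],"fingers":40},{"dp":[-28,-70,-1],"angular":[0,0,0],"fingers":40},{"dp":[-43,-107,-2],"angular":[0,0,0],"fingers":40},{"dp":[-58,-142,-3],"angular":[0,0,0],"fingers":40},{"dp":[-73,-173,-4],"angular":[0,0,0],"fingers":40}]' 60
python3 -m creep '[{"dp":[0,0,0],"angular":[0,0,0],"fingers":40},{"dp":[0,0,0],"angular":[0,0,0],"fingers":40},{"dp":[0,0,0],"angular":[0,0,0],"fingers":40}]' 60
python3 - <<'E'
from h import *
import pickle
s=r.sense();im=optics.grab_frame("wrist");cv2.imwrite("pics/w18.png",im);pickle.dump(s,open("w18.pkl","wb"));st()
E
```

```text
clock: 19.87
eef_pos: [428.6, -12.3, 142.5]
tcp_rot: [-3.141, -0.001, -0.291]
contact_force: [1.0, 1.0, -1.5]
opening: 0.56
clock: 20.12
eef_pos: [429.2, -14.1, 142.2]
tcp_rot: [-3.142, -0.001, -0.289]
contact_force: [-0.0, -0.6, -2.4]
opening: 0.564
t 20.17 p [429.2 -14.7 142.1] rpy [ 3.142e+00 -1.000e-03 -2.900e-01] q [-0.04  0.17  2.12 -0.    0.85  1.82] F [ 0.1  0.2 -1.4] op 47.9
```

View pics/w18.png

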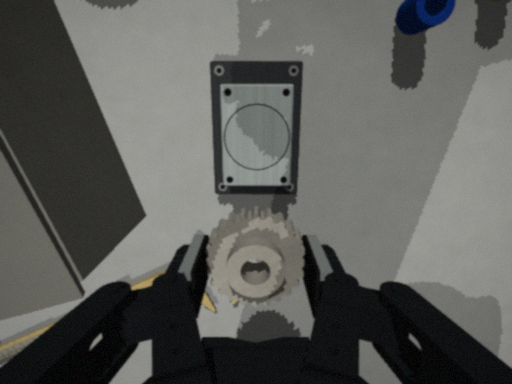

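```bash
python3 - <<'E'
from h import *
import pickle
s=pickle.load(open("w18.pkl","rb"));c=cam("wrist",s); Rt=R.from_euler("xyz",s["tcp_rot"]).as_matrix()
f=lambda u,v,z:(Rt.T@(bp(c,u,v,z)-s["eef_pos"])).round(1)
z0=s["eef_pos"][2]+1
print("hub",f(255,270.5,z0+20),"teeth",f(255.5,208.5,z0+12),f(207,258,z0+12),f(304.5,258,z0+12))
print("holes",[f(*p,49) for p in [(228,92.5),(287,92.5),(284,180),(229.5,180)]],"ring",f(257,137,49))
im=cv2.imread("pics/w18.png");cv2.imwrite("pics/w18a.png",cv2.resize(cv2.convertScaleAbs(im[195:315,195:315],alpha=1.4),None,fx=5,fy=5,interpolation=cv2.INTER_CUBIC))
E
```

```text
hub [  0.3  -1.  -21. ] teeth [ 28.   -0.7 -13. ] [  2.2 -24.4 -13. ] [  2.2  23.2 -13. ]
holes [array([ 80.8, -21.1,  93.3]), array([80.8, 23.2, 93.3]), array([12.8, 22.8, 93.2]), array([ 12.9, -21.8,  93.2])] ring [47.7  0.7 93.3]
```

View pics/w18a.png

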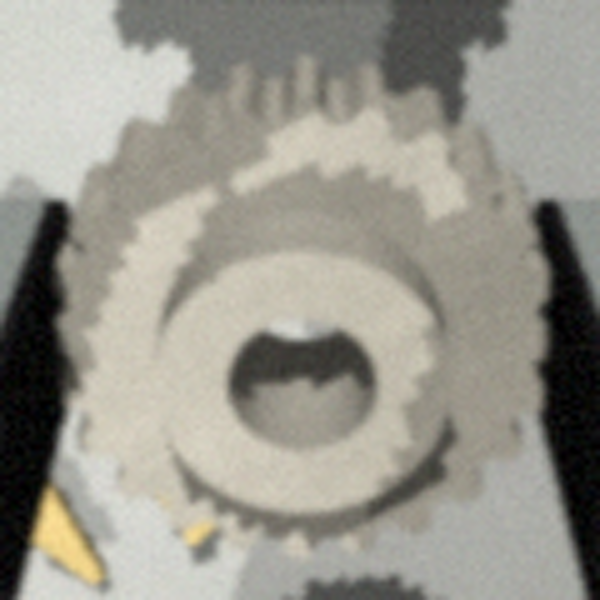

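```bash
python3 -m creep '[{"dp":[15,0,15],"angular":[0,0,0],"fingers":40},{"dp":[32,1,38],"angular":[0,0,0],"fingers":40},{"dp":[44,1.3,60],"angular":[0,0,0],"fingers":40},{"dp":[47.1,1.3,75],"angular":[0,0,0],"fingers":40},{"dp":[47.1,1.3,80],"angular":[0,0,0],"fingers":40}]' 60
python3 -m creep '[{"dp":[0,0,0],"angular":[0,0,0],"fingers":40},{"dp":[0,0,0],"angular":[0,0,0],"fingers":40},{"dp":[0,0,0],"angular":[0,0,0],"fingers":40}]' 60
python3 - <<'E'
from h import *
st();im=optics.grab_frame("wrist");cv2.imwrite("pics/w19.png",im)
E
```

```text
clock: 20.58
eef_pos: [473.5, -30.4, 59.6]
tcp_rot: [3.141, 0.002, -0.293]
contact_force: [-1.0, 0.5, -1.6]
opening: 0.566
clock: 20.83
eef_pos: [473.8, -29.2, 62.5]
tcp_rot: [-3.141, -0.001, -0.291]
contact_force: [0.1, -0.5, -1.4]
opening: 0.562
t 20.83 p [473.8 -29.2  62.5] rpy [-3.141e+00 -1.000e-03 -2.910e-01] q [-0.06  0.37  2.08 -0.    0.69  1.8 ] F [ 0.1 -0.5 -1.4] op 48.0
```

View pics/w19.png

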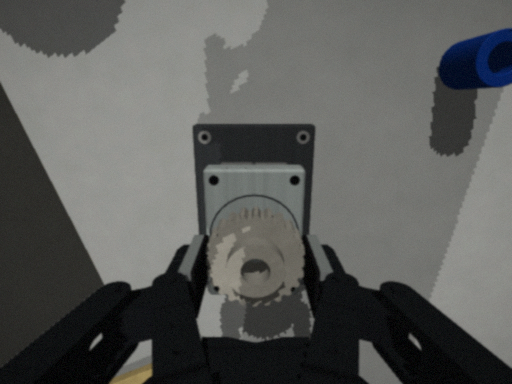

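Aligned with the engraved ring. Lower: 62.5 → ~48.

```bash
python3 -m creep '[{"dp":[0,0,4],"angular":[0,0,0],"fingers":40},{"dp":[0,0,8],"angular":[0,0,0],"fingers":40},{"dp":[0,0,11],"angular":[0,0,0],"fingers":40},{"dp":[0,0,12],"angular":[0,0,0],"fingers":40},{"dp":[0,0,12],"angular":[0,0,0],"fingers":40}]' 60
for i in 1 2; do python3 -m creep '[{"dp":[0,0,0.7],"angular":[0,0,0],"fingers":40},{"dp":[0,0,0.8],"angular":[0,0,0],"fingers":40},{"dp":[0,0,0.8],"angular":[0,0,0],"fingers":40}]' | egrep "force|eef"; done
```

```text
clock: 21.3
eef_pos: [473.3, -28.7, 49.3]
tcp_rot: [3.141, 0.001, -0.29]
contact_force: [0.3, 0.5, -2.1]
opening: 0.563
eef_pos: [473.6, -28.8, 48.9]
contact_force: [0.1, 0.1, -1.4]
eef_pos: [473.6, -28.8, 48.1]
contact_force: [-0.7, 0.3, -2.6]
```

```bash
for i in 1; do python3 -m creep '[{"dp":[0,0,0.7],"angular":[0,0,0],"fingers":40},{"dp":[0,0,0.8],"angular":[0,0,0],"fingers":40},{"dp":[0,0,0.8],"angular":[0,0,0],"fingers":40}]' | egrep "force|eef"; done
```

```text
eef_pos: [473.7, -28.8, 47.9]
contact_force: [-3.3, 0.2, 8.4]
```

```bash
python3 -m creep '[{"dp":[0,0,0],"angular":[0,0,0],"fingers":52},{"dp":[0,0,0],"angular":[0,0,0],"fingers":58},{"dp":[0,0,0],"angular":[0,0,0],"fingers":66},{"dp":[0,0,0],"angular":[0,0,0],"fingers":75},{"dp":[0,0,0],"angular":[0,0,0],"fingers":85}]' 
python3 -m creep '[{"dp":[0,0,0],"angular":[0,0,0],"fingers":85},{"dp":[0,0,-15],"angular":[0,0,0],"fingers":85},{"dp":[0,0,-45],"angular":[0,0,0],"fingers":85},{"dp":[0,0,-80],"angular":[0,0,0],"fingers":85},{"dp":[-30,0,-110],"angular":[0,0,0],"fingers":85}]'
python3 -m creep '[{"dp":[-20,0,-10],"angular":[0,0,0],"fingers":85},{"dp":[-30,0,-20],"angular":[0,0,0],"fingers":85},{"dp":[-30,0,-20],"angular":[0,0,0],"fingers":85}]'
python3 - <<'E'
from h import *
import pickle
s=r.sense();im=optics.grab_frame("wrist");cv2.imwrite("pics/w20.png",im);pickle.dump(s,open("w20.pkl","wb"));st()
print(tool([580,-310,180]))
E
```

```text
clock: 22.47
eef_pos: [473.7, -28.8, 47.2]
tcp_rot: [3.142, 0.0, -0.29]
contact_force: [-0.4, 0.0, -1.2]
opening: 0.985
clock: 22.88
eef_pos: [450.0, -21.1, 159.2]
tcp_rot: [-3.141, -0.005, -0.291]
contact_force: [0.4, 0.0, 1.5]
opening: 0.994
clock: 23.13
eef_pos: [415.6, -11.4, 178.4]
tcp_rot: [-3.141, -0.002, -0.29]
contact_force: [0.5, 0.2, -0.4]
opening: 0.992
t 23.18 p [416.7 -11.7 177.6] rpy [-3.141e+00 -2.000e-03 -2.900e-01] q [-0.03  0.09  2.11 -0.    0.94  1.83] F [0.2 0.2 0.2] op 85.0
[241.7 239.3  -2. ]
```

View pics/w20.png

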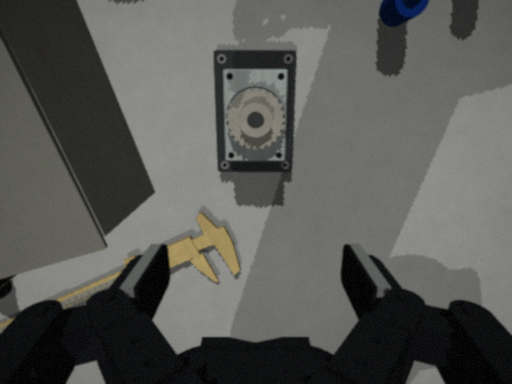

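```bash
python3 - <<'E'
from h import *
import pickle
c=cam("wrist",pickle.load(open("w8.pkl","rb")))
for n,p,z in [("purple",(400,211),34),("brass",(299,216),30),("fblank",(319,48),30),("orange a",(453,207),10),("orange b",(490,130),10),("tray",(417,118),20)]: print(n,bp(c,*p,z).round(0))
im=cv2.imread("pics/w20.png");cv2.imwrite("pics/w20a.png",cv2.resize(cv2.convertScaleAbs(im[40:180,205:305],alpha=1.4),None,fx=4,fy=4,interpolation=cv2.INTER_CUBIC))
E
```

```text
purple [ 550. -360.   34.]
brass [ 540. -250.   30.]
fblank [ 711. -258.   30.]
orange a [ 547. -434.   10.]
orange b [ 636. -455.   10.]
tray [ 648. -368.   20.]
```

View pics/w20a.png

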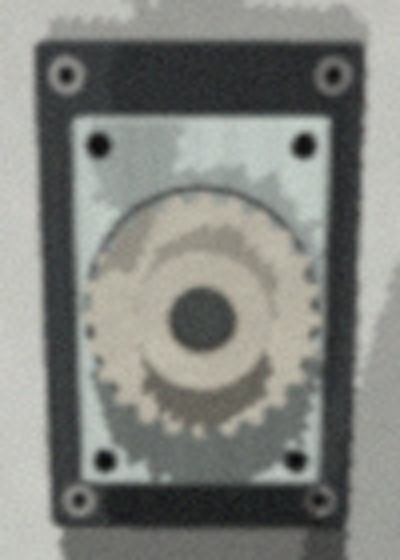

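```bash
python3 - <<'E'
from h import *
import pickle
s=pickle.load(open("w20.pkl","rb"));c=cam("wrist",s)
def T(x,y,z): return bp(c,205+(x+.5)/4-.5,40+(y+.5)/4-.5,z)[:2]
print("hub",T(203,319,69)); print("bore",T(203,319,69))
print("holes",np.mean([T(*p,49) for p in [(98,146),(304,146),(296,461),(105,461)]],0)); print("screws",np.mean([T(*p,10) for p in [(67,75),(334,75),(320,500),(79,500)]],0))
E
python3 -m creep '[{"dp":[24,24,0],"angular":[0,0,0],"fingers":85},{"dp":[50,50,0],"angular":[0,0,0],"fingers":85},{"dp":[78,78,0],"angular":[0,0,0],"fingers":85},{"dp":[106,106,0],"angular":[0,0,0],"fingers":85},{"dp":[134,134,0],"angular":[0,0,0],"fingers":85}]'
python3 -c "
from h import *
st(); print(tool([575,-301,160]))"
```

```text
hub [473.61445948 -28.05376662]
bore [473.61445948 -28.05376662]
holes [474.51193197 -27.81366192]
screws [475.12328103 -27.74934154]
clock: 23.6
eef_pos: [507.9, -180.8, 175.5]
tcp_rot: [-3.142, 0.0, -0.29]
contact_force: [0.5, 0.9, 0.3]
opening: 0.998
t 23.6 p [ 507.9 -180.8  175.5] rpy [-3.142  0.    -0.29 ] q [-0.34  0.28  1.87  0.    0.99  1.52] F [0.5 0.9 0.3] op 85.2
[98.7 96.  15.5]
```

```bash
python3 -m creep '[{"dp":[26,25,2],"angular":[0,0,0],"fingers":75},{"dp":[52,51,6],"angular":[0,0,0],"fingers":65},{"dp":[78,76,10],"angular":[0,0,0],"fingers":62},{"dp":[98,96,15],"angular":[0,0,0],"fingers":62},{"dp":[98,96,15],"angular":[0,0,0],"fingers":62}]'
python3 -m creep '[{"dp":[0,0,0],"angular":[0,0,0],"fingers":62},{"dp":[0,0,0],"angular":[0,0,0],"fingers":62},{"dp":[0,0,0],"angular":[0,0,0],"fingers":62}]'
python3 - <<'E'
from h import *
import pickle
s=r.sense();im=optics.grab_frame("wrist");cv2.imwrite("pics/w21.png",im);pickle.dump(s,open("w21.pkl","wb"));st()
E
```

```text
clock: 24.02
eef_pos: [575.3, -303.5, 159.1]
tcp_rot: [3.14, -0.001, -0.293]
contact_force: [-0.7, -0.1, 0.4]
opening: 0.727
clock: 24.27
eef_pos: [572.7, -297.7, 161.1]
tcp_rot: [-3.141, 0.001, -0.29]
contact_force: [0.2, 0.0, 0.6]
opening: 0.731
t 24.32 p [ 572.8 -297.6  161.5] rpy [-3.141e+00  1.000e-03 -2.890e-01] q [-0.48  0.45  1.65  0.    1.04  1.38] F [0.3 0.7 0.2] op 61.9
```

View pics/w21.png

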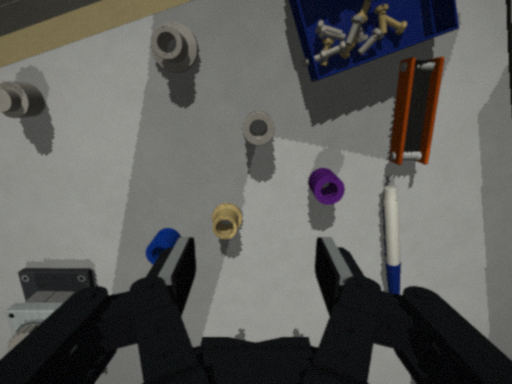

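```bash
python3 - <<'E'
from h import *
import pickle
s=pickle.load(open("w21.pkl","rb"));c=cam("wrist",s)
im=cv2.imread("pics/w21.png");cv2.imwrite("pics/w21a.png",cv2.resize(cv2.convertScaleAbs(im[95:165,220:300],alpha=1.6),None,fx=6,fy=6,interpolation=cv2.INTER_CUBIC))
g=bp(c,258,125.5,34);print(g,tool([g[0],g[1],60],s=s))
E
```

```text
[ 623.47601241 -314.64107591   34.        ] [ 53.7   1.8 101. ]
```

View pics/w21a.png

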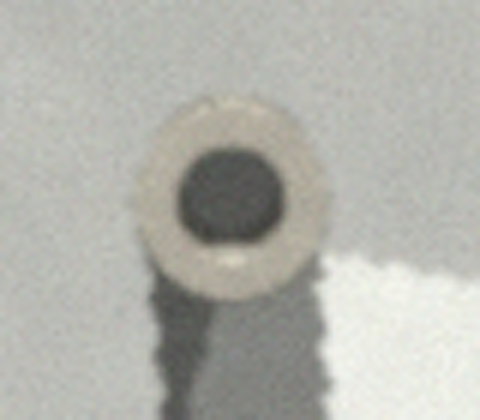

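```bash
python3 -m creep '[{"dp":[16,0.5,25],"angular":[0,0,0],"fingers":62},{"dp":[34,1,55],"angular":[0,0,0],"fingers":62},{"dp":[48,1.8,82],"angular":[0,0,0],"fingers":62},{"dp":[52.5,1.8,98],"angular":[0,0,0],"fingers":62},{"dp":[52.5,1.8,101],"angular":[0,0,0],"fingers":62}]'
python3 -m creep '[{"dp":[0,0,0],"angular":[0,0,0],"fingers":62},{"dp":[0,0,0],"angular":[0,0,0],"fingers":62},{"dp":[0,0,0],"angular":[0,0,0],"fingers":62}]'
python3 - <<'E'
from h import *
s=r.sense();c=cam("wrist",s)
im=optics.grab_frame("wrist");cv2.imwrite("pics/w22.png",im);st()
print(tool([622.4,-314.5,6]))
E
```

```text
clock: 24.73
eef_pos: [622.0, -313.7, 57.5]
tcp_rot: [-3.141, 0.004, -0.289]
contact_force: [-0.3, 0.1, 0.0]
opening: 0.724
clock: 24.98
eef_pos: [623.4, -315.3, 62.6]
tcp_rot: [3.141, -0.002, -0.29]
contact_force: [0.4, -0.3, -0.2]
opening: 0.726
t 25.03 p [ 623.5 -315.5   62.7] rpy [ 3.141e+00 -2.000e-03 -2.900e-01] q [-0.47  0.64  1.58 -0.    0.92  1.39] F [-0.5 -0.4  0.3] op 62.0
[-1.5 -0.7 56.7]
```

View pics/w22.png

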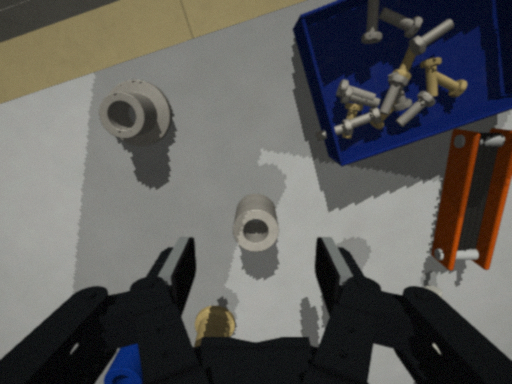

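```bash
python3 -m creep '[{"dp":[-0.5,0,20],"angular":[0,0,0],"fingers":62},{"dp":[-0.8,0,40],"angular":[0,0,0],"fingers":62},{"dp":[-0.8,0,54],"angular":[0,0,0],"fingers":62},{"dp":[-0.8,0,56.5],"angular":[0,0,0],"fingers":55},{"dp":[-0.8,0,56.5],"angular":[0,0,0],"fingers":45}]' 40
python3 -m creep '[{"dp":[0,0,0],"angular":[0,0,0],"fingers":20},{"dp":[0,0,0],"angular":[0,0,0],"fingers":20},{"dp":[0,0,0],"angular":[0,0,0],"fingers":20},{"dp":[0,0,0],"angular":[0,0,0],"fingers":20},{"dp":[0,0,0],"angular":[0,0,0],"fingers":20}]' 40
python3 - <<'E'
from h import *
im=optics.grab_frame("wrist");cv2.imwrite("pics/w23.png",im);st()
E
```

```text
clock: 25.45
eef_pos: [621.6, -314.9, 3.8]
tcp_rot: [-3.141, 0.001, -0.29]
contact_force: [1.3, -0.7, -0.8]
opening: 0.533
clock: 25.87
eef_pos: [623.0, -315.5, 5.6]
tcp_rot: [3.141, -0.002, -0.29]
contact_force: [0.1, -1.1, 6.4]
opening: 0.321
t 25.92 p [ 623.  -315.5    5.5] rpy [ 3.141e+00 -2.000e-03 -2.900e-01] q [-0.47  0.71  1.6  -0.    0.83  1.39] F [-1.7 -0.5  6.6] op 27.6
```

View pics/w23.png

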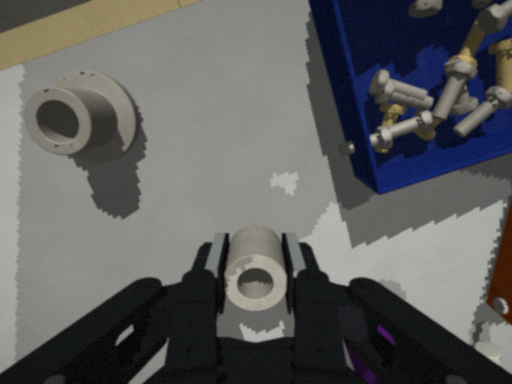

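```bash
python3 -m creep '[{"dp":[0,0,-8],"angular":[0,0,0],"fingers":20},{"dp":[0,0,-25],"angular":[0,0,0],"fingers":20},{"dp":[0,0,-60],"angular":[0,0,0],"fingers":20},{"dp":[0,0,-100],"angular":[0,0,0],"fingers":20},{"dp":[-10,-10,-140],"angular":[0,0,0],"fingers":20}]' 50
python3 -c "
from h import *
st(); print(tool([425,-13,165]))"
```

```text
clock: 26.33
eef_pos: [615.8, -304.1, 145.0]
tcp_rot: [3.141, -0.0, -0.291]
contact_force: [1.2, 0.4, -0.3]
opening: 0.319
t 26.33 p [ 615.8 -304.1  145. ] rpy [ 3.141 -0.    -0.291] q [-0.46  0.53  1.56 -0.    1.05  1.4 ] F [ 1.2  0.4 -0.3] op 27.2
[-266.3 -224.1  -20.2]
```

```bash
python3 -m creep '[{"dp":[-28,-24,-4],"angular":[0,0,0],"fingers":20},{"dp":[-57,-48,-8],"angular":[0,0,0],"fingers":20},{"dp":[-87,-73,-14],"angular":[0,0,0],"fingers":20},{"dp":[-117,-98,-20],"angular":[0,0,0],"fingers":20},{"dp":[-147,-124,-20],"angular":[0,0,0],"fingers":20}]' 50
python3 -m creep '[{"dp":[-30,-25,0],"angular":[0,0,0],"fingers":20},{"dp":[-60,-50,0],"angular":[0,0,0],"fingers":20},{"dp":[-90,-75,0],"angular":[0,0,0],"fingers":20},{"dp":[-110,-92,0],"angular":[0,0,0],"fingers":20},{"dp":[-119,-100,0],"angular":[0,0,0],"fingers":20}]' 50
python3 -m creep '[{"dp":[0,0,0],"angular":[0,0,0],"fingers":20},{"dp":[0,0,0],"angular":[0,0,0],"fingers":20},{"dp":[0,0,0],"angular":[0,0,0],"fingers":20}]' 50
python3 - <<'E'
from h import *
import pickle
s=r.sense();im=optics.grab_frame("wrist");cv2.imwrite("pics/w24.png",im);pickle.dump(s,open("w24.pkl","wb"));st()
cv2.imwrite("pics/w24a.png",cv2.resize(cv2.convertScaleAbs(im[40:320,195:320],alpha=1.4),None,fx=2,fy=2,interpolation=cv2.INTER_CUBIC))
E
```

```text
clock: 26.75
eef_pos: [509.3, -141.0, 164.9]
tcp_rot: [-3.141, -0.002, -0.291]
contact_force: [0.6, 0.5, -0.5]
opening: 0.315
clock: 27.17
eef_pos: [422.1, -10.1, 163.7]
tcp_rot: [-3.141, 0.001, -0.289]
contact_force: [-0.2, -0.4, -1.6]
opening: 0.316
clock: 27.42
eef_pos: [426.0, -12.8, 163.9]
tcp_rot: [-3.142, -0.001, -0.29]
contact_force: [-0.4, -0.7, -0.9]
opening: 0.318
t 27.47 p [425.9 -12.9 163.8] rpy [ 3.142e+00 -1.000e-03 -2.910e-01] q [-0.03  0.13  2.11 -0.    0.91  1.83] F [-0.3  0.4 -1.6] op 27.4
```

View pics/w24.png

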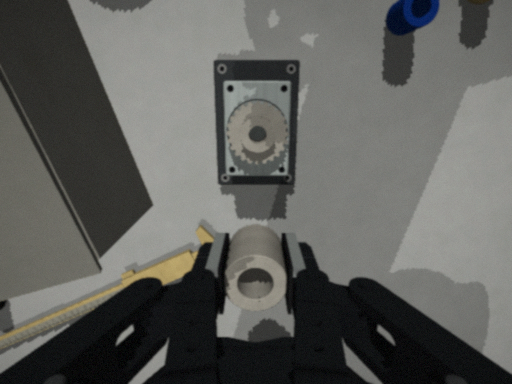

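View pics/w24a.png

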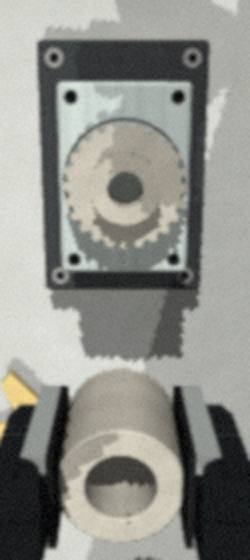

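```bash
python3 - <<'E'
from h import *
import pickle
s=pickle.load(open("w24.pkl","rb"));c=cam("wrist",s); Rt=R.from_euler("xyz",s["tcp_rot"]).as_matrix()
f=lambda u,v,z:(Rt.T@(bp(c,u,v,z)-s["eef_pos"])).round(1)
print(f(255.7,282.3,s["eef_pos"][2]+28.5), f(257.3,133.3,69))
print(tool([473.8,-28.2,100],s=s))
E
```

```text
[ -0.9  -0.7 -28.5] [50.4  0.9 95. ]
[50.1  1.1 64. ]
```

```bash
python3 -m creep '[{"dp":[15,0.5,8],"angular":[0,0,0],"fingers":20},{"dp":[33,1,22],"angular":[0,0,0],"fingers":20},{"dp":[46,1.4,42],"angular":[0,0,0],"fingers":20},{"dp":[50.8,1.4,60],"angular":[0,0,0],"fingers":20},{"dp":[50.8,1.4,71],"angular":[0,0,0],"fingers":20}]' 50
python3 -m creep '[{"dp":[0,0,0],"angular":[0,0,0],"fingers":20},{"dp":[0,0,0],"angular":[0,0,0],"fingers":20},{"dp":[0,0,0],"angular":[0,0,0],"fingers":20}]' 50
python3 - <<'E'
from h import *
import pickle
s=r.sense();im=optics.grab_frame("wrist");cv2.imwrite("pics/w25.png",im);pickle.dump(s,open("w25.pkl","wb"));st()
im=optics.grab_frame("scene");cv2.imwrite("pics/s25.png",cv2.resize(im[150:290,280:420],None,fx=4,fy=4,interpolation=cv2.INTER_CUBIC))
E
```

```text
clock: 27.88
eef_pos: [474.6, -29.5, 90.8]
tcp_rot: [3.141, 0.0, -0.292]
contact_force: [-0.6, -0.2, -1.4]
opening: 0.321
clock: 28.13
eef_pos: [473.6, -28.6, 92.9]
tcp_rot: [-3.142, -0.0, -0.291]
contact_force: [0.7, -0.2, -1.3]
opening: 0.315
t 28.18 p [473.7 -28.4  93.2] rpy [-3.141e+00 -1.000e-03 -2.910e-01] q [-0.06  0.31  2.07 -0.    0.76  1.8 ] F [ 0.  -1.1 -0.6] op 27.2
```

View pics/w25.png

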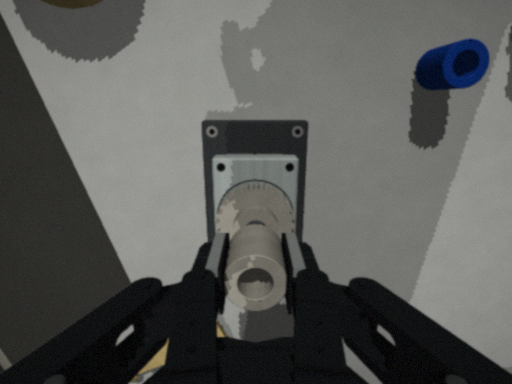

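View pics/s25.png

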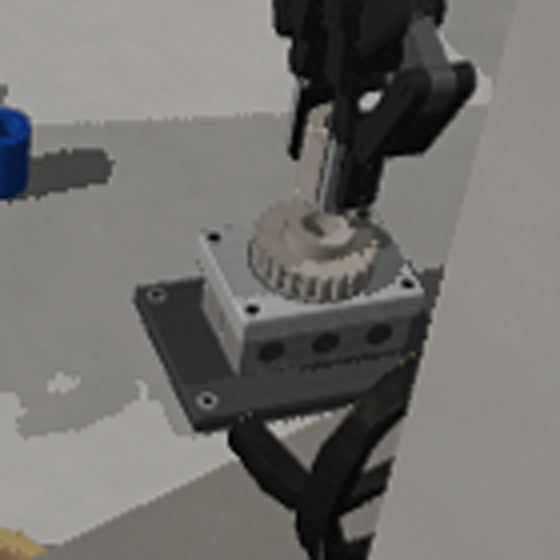

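```bash
python3 -m creep '[{"dp":[0.3,0.2,4],"angular":[0,0,0],"fingers":20},{"dp":[0.3,0.2,9],"angular":[0,0,0],"fingers":20},{"dp":[0.3,0.2,13],"angular":[0,0,0],"fingers":20},{"dp":[0.3,0.2,15.5],"angular":[0,0,0],"fingers":20},{"dp":[0.3,0.2,15.5],"angular":[0,0,0],"fingers":20}]' 50
for i in 1 2; do python3 -m creep '[{"dp":[0,0,0.7],"angular":[0,0,0],"fingers":20},{"dp":[0,0,0.8],"angular":[0,0,0],"fingers":20},{"dp":[0,0,0.8],"angular":[0,0,0],"fingers":20}]' | egrep "force|eef"; done
```

```text
clock: 28.65
eef_pos: [472.8, -28.2, 76.3]
tcp_rot: [3.141, 0.001, -0.29]
contact_force: [-0.2, 0.4, -0.6]
opening: 0.318
eef_pos: [473.4, -28.3, 76.3]
contact_force: [0.4, -1.0, -0.9]
eef_pos: [473.3, -28.3, 75.4]
contact_force: [0.4, -0.5, -0.7]
```

```bash
for i in 1; do python3 -m creep '[{"dp":[0,0,0.7],"angular":[0,0,0],"fingers":20},{"dp":[0,0,0.8],"angular":[0,0,0],"fingers":20},{"dp":[0,0,0.8],"angular":[0,0,0],"fingers":20}]' | egrep "force|eef"; done
```

```text
eef_pos: [473.3, -28.3, 74.6]
contact_force: [0.4, -0.1, -0.7]
```

```bash
for i in 1; do python3 -m creep '[{"dp":[0,0,0.5],"angular":[0,0,0],"fingers":20},{"dp":[0,0,0.6],"angular":[0,0,0],"fingers":20},{"dp":[0,0,0.6],"angular":[0,0,0],"fingers":20}]' | egrep "force|eef"; done
```

```text
eef_pos: [473.3, -28.3, 74.5]
contact_force: [-1.4, 0.1, 7.4]
```

Contact on the hub; release and rise.

```bash
python3 -m creep '[{"dp":[0,0,0],"angular":[0,0,0],"fingers":32},{"dp":[0,0,0],"angular":[0,0,0],"fingers":37},{"dp":[0,0,0],"angular":[0,0,0],"fingers":44},{"dp":[0,0,0],"angular":[0,0,0],"fingers":54},{"dp":[0,0,0],"angular":[0,0,0],"fingers":64}]' 
python3 -m creep '[{"dp":[0,0,0],"angular":[0,0,0],"fingers":70},{"dp":[0,0,-12],"angular":[0,0,0],"fingers":75},{"dp":[0,0,-40],"angular":[0,0,0],"fingers":80},{"dp":[0,0,-70],"angular":[0,0,0],"fingers":85},{"dp":[-15,0,-95],"angular":[0,0,0],"fingers":85}]'
python3 -m creep '[{"dp":[-30,0,-5],"angular":[0,0,0],"fingers":85},{"dp":[-45,0,-5],"angular":[0,0,0],"fingers":85},{"dp":[-45,0,-5],"angular":[0,0,0],"fingers":85},{"dp":[-45,0,-5],"angular":[0,0,0],"fingers":85}]'
python3 - <<'E'
from h import *
import pickle
s=r.sense();im=optics.grab_frame("wrist");cv2.imwrite("pics/w26.png",im);pickle.dump(s,open("w26.pkl","wb"));st()
cv2.imwrite("pics/w26a.png",cv2.resize(im[30:190,180:330],None,fx=3.5,fy=3.5,interpolation=cv2.INTER_CUBIC))
im=optics.grab_frame("scene");cv2.imwrite("pics/s26.png",cv2.resize(im[130:290,170:420],None,fx=3,fy=3,interpolation=cv2.INTER_CUBIC))
E
```

```text
clock: 30.07
eef_pos: [473.3, -28.3, 73.9]
tcp_rot: [3.142, 0.0, -0.29]
contact_force: [0.6, -0.1, 0.4]
opening: 0.744
clock: 30.48
eef_pos: [461.2, -24.4, 170.9]
tcp_rot: [-3.141, -0.003, -0.29]
contact_force: [0.6, 0.1, 1.0]
opening: 0.995
clock: 30.82
eef_pos: [415.8, -11.0, 174.3]
tcp_rot: [-3.141, -0.001, -0.29]
contact_force: [0.1, 0.0, -0.7]
opening: 0.997
t 30.87 p [416.6 -11.2 174.2] rpy [-3.141e+00 -1.000e-03 -2.900e-01] q [-0.03  0.1   2.11 -0.    0.93  1.83] F [-0.5  0.   0.3] op 85.3
```

View pics/w26a.png

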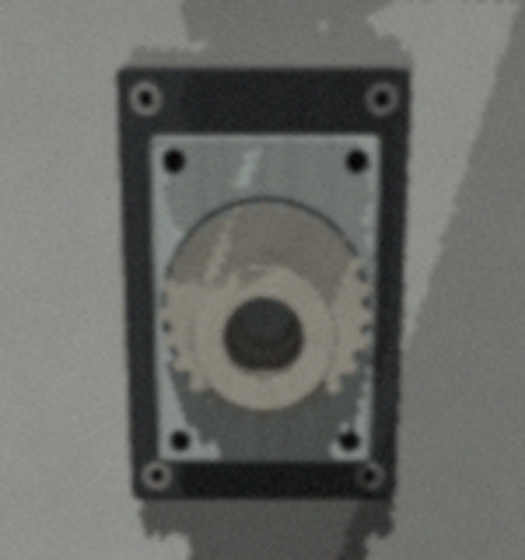

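View pics/s26.png

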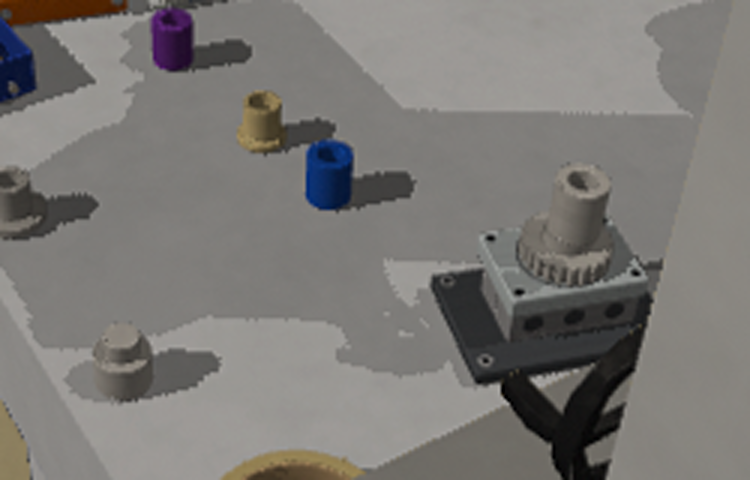

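```bash
python3 - <<'E'
from h import *
import pickle
s=pickle.load(open("w26.pkl","rb"));c=cam("wrist",s)
def T(x,y,z): return bp(c,180+(x+.5)/3.5-.5,30+(y+.5)/3.5-.5,z)[:2].round(1)
print("bushing top",T(264,339,103),"carrier",np.mean([T(*p,49) for p in [(174,161),(357,161),(349,440),(180,440)]],0),"screws",np.mean([T(*p,10) for p in [(146,98),(382,98),(370,475),(156,475)]],0))
st(); print(r.sign_off())
E
```

```text
bushing top [471.4 -26.7] carrier [474.6  -27.95] screws [475.175 -27.7  ]
t 30.92 p [416.8 -11.2 174.1] rpy [-3.141e+00 -1.000e-03 -2.900e-01] q [-0.03  0.1   2.11 -0.    0.93  1.83] F [ 1.1 -0.6 -0.8] op 84.7
the job is handed in; nothing more can be done
None
```

The stack is built on the base plate and handed in at about 31 s: both bars lifted and set down in one grasp, then the carrier plate, the gear hub up, and the plain bushing on the hub. Each part was released before I fetched the next. The flanged bushing and the two blanks were not touched, and they stand upright in the last scene picture.

Last checks from the wrist camera:

| Part | Offset |
|---|---|
| Bars | about 2 mm from base centre |
| Carrier plate | about 0.6 mm from base centre, about 0.002 rad out of line when set down |
| Gear | about 1 mm from carrier centre |
| Bushing | about 2.5 mm from gear centre (limit 9 mm) |

- **Disagreement:** the bushing offset is the least certain. Its top is high, where the camera's height and scale error counts most, and my readings came out about 3% too small on the base plate.
- **Slip while placing the bars:** I typed one sideways shift with the wrong sign. I saw it in the next picture and corrected it by 11 mm before lowering, and nothing was touched.

The gripper ended open and clear of the stack, with no contact force beyond sensor noise. The hand-in reports no verdict, so I have no confirmation of the result beyond these checks.

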